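# Lap a batch of scraper blades with a sled and push stick

### The job

Lay every scraper blade flat in the sled, one to a bay, its tail notch over the bay's pin and its cutting edge towards the fence, and turn the lapping unit's dial so that its pointer stands at the rider on the scale. Then, with the push stick in hand and never with the fingers, feed the loaded sled along the fence until it is home against the end stop, keeping it pressed flush to the fence all the way from the white start line on. Finally stand the push stick back on its rest plate and leave the other things on the bench alone.

Things in the scene. Friction and masses are not known exactly. Their poses are not given: they have to be found in the camera images.
- lane (a point): On the fixed lapping bed (dark steel plate 6 mm thick, aluminium fence 34 mm high above it along its far side): plate top, foot of the fence's near face, 15 mm past mid-length. x points into the fence, y along it in the feed direction (robot's left), z up. Plate: x -0.135 to 0, y -0.20 to 0.17 m. White start line at y = -0.147 m; the sled is past it when its trailing end has crossed it.
- stop (a point): Foot of the end stop's near face, 55 mm in front of the fence: an aluminium bar 115 mm wide (across the plate), 16 mm thick, 24 mm high, with its near face at lane y = 0.150 m. Axes as the lane's.
- dial_grip (a point): Middle of the dial's black finger bar (44 mm long, 13 mm wide, 24 mm high; this point half-way up), on the dial's axis. The dial sits on a grey box (100 x 110 mm, its top 36 mm above the bench) behind the fence; the bar reaches from 7.5 to 31.5 mm above the box. x points along the bar to the pointer end, z up; it turns with the dial.
- dial_pointer (a point): Tip of the dial's white pointer, 30 mm from the dial's axis and 4 mm above the box.
- rider_mark (a point): The mark of the rider, a small steel block (9 x 6 x 6 mm) set on the rim of the scale disc with a thin tongue pointing to the dial's axis. The point is where the pointer's tip must stand: 30 mm from the axis, in the direction of the rider, 4 mm above the box.
- dial (a joint): Angle of the dial, rad, growing anticlockwise seen from above; turns more than a full turn either way from 0 (limits +-6.2), stays where left (friction 0.04 Nm).
- sled: The loose plywood sled, 100 mm (x) by 184 mm (y) by 18 mm, about 0.45 kg, on the bed's right-hand end, a little off the fence and askew. Origin: centre of its underside. x points to the fence, y in the feed direction. On its top three bays 56 mm apart along y, each with a steel pin.
- sled_lead (a point): The sled's leading fence-side corner, half-way up (9 mm): 50 mm along x and 92 mm along y from its centre.
- sled_trail (a point): The sled's trailing fence-side corner, half-way up (9 mm): 50 mm along x and -92 mm along y from its centre.
- rest_mid (a point): On the push stick's rest, where the middle of the handle belongs. The rest is a grey laminate plate 125 mm (x) by 195 mm (y), 3 mm thick, fixed to the bench; this point is on its top, 17 mm behind (-y) its middle. The stick's nose points to +y.
- stick_grip (a point): Middle of the push stick's upright handle (18 mm thick in x, 56 mm long in y, 16 to 60 mm above the underside), 40 mm up. Foot 16 mm high: spine 22 mm wide, then a cross bar, x -44 to 34 mm, its front face 52 mm ahead (+y); from that face a cheek, x -44 to -30 mm, runs 45 mm on. The nose is thus an inside corner that fits a block's near trailing corner. Spine ends 60 mm behind. 0.16 kg.
- pin1 (a point): Foot of the pin in the sled's trailing bay, on the sled's top face: a steel pin 6 mm in diameter, 10 mm high, 27 mm to the near side (-x) of the sled's midline and 56 mm behind its centre. Axes as the sled's.
- pin2 (a point): Foot of the pin in the sled's middle bay, on the sled's top face: a steel pin 6 mm in diameter, 10 mm high, 27 mm to the near side (-x) of the sled's midline and level with its centre. Axes as the sled's.
- pin3 (a point): Foot of the pin in the sled's leading bay, on the sled's top face: a steel pin 6 mm in diameter, 10 mm high, 27 mm to the near side (-x) of the sled's midline and 56 mm ahead of its centre. Axes as the sled's.
- blade1_mid (a point): Centre of a loose steel scraper blade (2 or 3 of three alike are there, 90 g each), 11 mm above its underside: a plate 90 mm long (x from -45 to +45 mm), 40 mm wide (y), 5 mm thick, with an upright dark rib to grasp, 10 mm wide, from x = -20 to +25 mm, up to 22 mm above the underside. The bevelled cutting edge is at +x. The tail (-x) has an open notch 10 mm wide and 20 mm deep on the midline.
- blade1_notch (a point): Point in that blade's notch where the pin's centre belongs, on the blade's underside: 30 mm behind the blade's middle, 5 mm from the notch's bottom.
- blade2_mid (a point): Centre of a loose steel scraper blade (2 or 3 of three alike are there, 90 g each), 11 mm above its underside: a plate 90 mm long (x from -45 to +45 mm), 40 mm wide (y), 5 mm thick, with an upright dark rib to grasp, 10 mm wide, from x = -20 to +25 mm, up to 22 mm above the underside. The bevelled cutting edge is at +x. The tail (-x) has an open notch 10 mm wide and 20 mm deep on the midline.
- blade2_notch (a point): Point in that blade's notch where the pin's centre belongs, on the blade's underside: 30 mm behind the blade's middle, 5 mm from the notch's bottom.
- blade3_mid (a point): Centre of a loose steel scraper blade (2 or 3 of three alike are there, 90 g each), 11 mm above its underside: a plate 90 mm long (x from -45 to +45 mm), 40 mm wide (y), 5 mm thick, with an upright dark rib to grasp, 10 mm wide, from x = -20 to +25 mm, up to 22 mm above the underside. The bevelled cutting edge is at +x. The tail (-x) has an open notch 10 mm wide and 20 mm deep on the midline.
- blade3_notch (a point): Point in that blade's notch where the pin's centre belongs, on the blade's underside: 30 mm behind the blade's middle, 5 mm from the notch's bottom.
- spray_can: Bystander: a small aerosol can lying down, 105x76x47 mm. Origin under its centre.
- wood_wedge: Bystander: a pine wedge, 56x96x22 mm. Origin under its centre. Near it, fixed between the blades and the bed (about y = 0 to 0.3 m), stand the vice (140 mm high) and the angle plate behind it (175 mm high).
- parallel: Bystander: a ground steel parallel lying flat, 62x100x16 mm. Origin under its centre.
- stick: The push stick as a whole; origin on its underside, below the middle line of the handle at the cross bar's front face: 52 mm ahead of the grip point and 40 mm below it; axes as the grip's.
Things that resemble listed ones, but are neither listed nor needed, are in the scene too. There is more than one size of the stick; the job needs the larger.

How it is judged:
By the outcome, as a careful person would: the job done as asked, in the order asked, and still so for the second after the job is handed in, with the robot touching nothing.
Of blade1, blade2, blade3 only 2 to 3 are there at a start; the rules pass over those that are not, and their reading is None.
At some moment in a run one of blade1, blade2, blade3, stick may be knocked a few centimetres aside while the robot is not near it.
Once in a run the grip may slacken for a moment while it holds something.
It also fails if it takes over 210 s, if anything falls off the work surface, if the arm or the gripper's body presses on something with over 40 N, if the wrist force passes 120 N, or if a joint passes its speed limit or range.

### The arm

A 7-joint arm with a two-finger parallel gripper is mounted at the origin on a cart in front of the work surface, level with it; the furniture and walls round the work are solid. World frame = base frame: x ahead of the robot, y to its left, z up, the work surface at z = 0. Lengths are in m, angles in degrees, forces in N, time in s.
With the tool pointing down it reaches from about 0.425 to 0.875 m from the base axis. Payload 4.7 kg.
Tool frame: the origin (TCP) lies at the very end of the fingers, on their centre line; the grasp point (between the pads) lies 19 mm behind it; z points along the fingers, y is the line along which they close (so a half turn about z gives the same grasp; the last joint's range is limited). The gripper opens to 87 mm and grips with 3 to 60 N. Pads are 19 mm wide; open, the fingers measure 117 mm over their backs; the gripper's body (75 mm by 190 mm) begins 51 mm behind the grasp point.
Start: joints at [-68.921, 18.392, -4.016, 83.108, 1.295, 78.541, -3.26], TCP at [0.225, 0.61, 0.223] pointing down, gripper open.
Joint ranges: [-163.93, 163.93], [-17.29, 119.83], [-79.2, 71.16], [3.27, 140.29], [-89.18, 269.18], [5.43, 117.66], [-154.24, 154.24]. Speed limits (degrees/s): [147.25, 147.25, 180, 180, 180, 180, 180].

### API

Orientations are given as [roll, pitch, yaw] about the fixed x, y, z axes, in that order (R = Rz(yaw) Ry(pitch) Rx(roll)).
In Python, from cell import get_obs, read_camera, sign_off, silhouettes gives the robot as it stands.
- The arm moves only by the tool play_rows, never from a script. Its argument "steps" is a list that holds one entry, the list of rows, each a list of 7 numbers: the shift along the tool's x, y, z in m, then the turn, a rotation vector about the tool's x, y, z in rad, then the finger opening in m, from 0 to 0.087. A call has 1 to 12 rows; each row shifts and turns the commanded pose from where the row before left it, along the tool's axes as they then stand; what a row does not reach is not made up. A row lasts 1/10 s, in which the tool goes at most 50 mm and 8.59 degrees, less where a joint would pass 70% of its speed; a pose out of reach is approached as far as the arm can. A call is refused whole if a number of a shift passes 0.05 or a number of a turn 0.15, either way. A call with a gripper value outside its range is refused whole. The fingers move at their own pace and stop on an object; "force" is the grip in N (left out, the last holds). Time passes only in rows, so rows that do not move let the fingers close. It gives the time, the measured TCP pose, the force, the opening and the grip force at its end, in the units of the state.
- get_obs(): the state, without advancing time (a new reading comes with each control period).
- read_camera(name): name is "scene" or "top" or "wrist"; returns a dict with "frame" (480x640x3 uint8, red, green, blue), "intrinsics" (3x3 intrinsics, pixels), "k1" (the pictures are not rectified: a ray, as slopes to the right and down, at radius r is drawn at 1 + k1 r^2 times it, then the intrinsics apply), "view" (4x4, takes a point from world to camera coordinates). Camera axes: x right, y up, looking along -z (the intrinsics and any distortion apply to the point x, -y, -z); pixel columns grow to the right and rows downward; lengths in m; the calibration is good to about 2 mm. A picture is of the moment at which its call begins. There is no depth.
- sign_off(): hands the job in; it is judged then, once.
Trained networks look in the newest picture that a camera, given by its name, has taken for a name from the list of things; names that differ only in an ending like _2 or _b are one class to them, and where a whole thing is asked for, a point or a joint stands for the part that bears it (a point fixed in the world has none). Each returns a list of dicts, best first, with "p" (0 to 1); they miss things now and then, are a little off and sometimes report something else, mostly with a low value. They report only what shows in the picture. A call takes as long as a camera call. They do not tell look-alikes from the thing itself.
- silhouettes(camera, name): "pixels" (480x640 bool, what is visible of it) and "extent" ([left, top, right, bottom] in pixels, round what is visible of it).
The state is a dict: "time_s": time; "qpos": joint angles; "joint_velocities": joint speeds; "effort": joint torques, N m; "tool_pos": TCP position; "tool_rot": TCP orientation; "force": force on the tool from outside, world axes, zero at the start; "wrist_torque": the same for the moment, N m; "grip_width": finger opening in m; "grasp_force": force on a finger pad.
Only numpy, scipy, OpenCV 4.12 (cv2) and the standard library are available. Lean on these libraries where they do the work, as an engineer would, in place of code of your own. Each camera call takes 0.05 s, during which the arm holds its last target. There are 200 camera calls.

## Working session

There is one attempt and no reset: what is moved stays moved. The work goes in short steps, Python scripts to look and compute and a tool call to move; the robot and the scene stay as the last step left them, time stands still between calls to the robot, and variables do not carry over. Pictures are saved under pics/ and viewed, at most 14 in all, crops included, and the job is handed in when it is done.

Besides the shell and the picture viewer there is one more tool, called after "Call:" in YAML: its name, and indented under it one key for each argument. play_rows: Moves the arm, as the interface text tells. Its arguments: {"type":"object","properties":{"steps":{"type":"array","items":{"type":"array","items":{"type":"array","items":{"type":"number"}}}},"force":{"type":"number"}},"required":["steps"]}

```bash
ls; mkdir -p pics
python3 - <<'E'
from cell import *
import cv2,json
o=get_obs();print(o)
for c in ["scene","top"]:
    r=read_camera(c);cv2.imwrite(f"pics/{c}0.png",r["frame"][:,:,::-1]);print(c,r["intrinsics"].tolist(),r["k1"],r["view"].tolist())
E
```

```text
pics
{'time_s': 0.0, 'qpos': array([-68.92311911,  18.43948089,  -4.0141463 ,  83.17465508,
         1.29464953,  78.54069356,  -3.25821735]), 'joint_velocities': array([ 0.00871261, -0.12577431, -0.05633837,  0.02475477, -0.05122744,
       -0.03493412, -0.02999592]), 'effort': array([-8.29036526e-05, -4.91290820e+01, -4.04097531e-01, -3.12527168e+01,
       -6.40581502e-02,  4.36853862e-02,  1.88960403e-04]), 'tool_pos': array([0.22504721, 0.60920976, 0.22145871]), 'tool_rot': array([-1.79890388e+02,  5.83098722e-03,  1.59733267e+02]), 'force': array([-0.1845553 , -0.29114133, -0.57696521]), 'wrist_torque': array([ 0.0022297 , -0.04754009, -0.02143298]), 'grasp_force': 0.0, 'grip_width': 0.08731410904477094}
scene [[502.4329017860094, 0.0, 321.9247936325777], [0.0, 502.4329017860094, 249.23382878603329], [0.0, 0.0, 1.0]] -0.08526979859389222 [[0.8556788570970744, -0.5171972971721651, -0.017906683524653993, -0.49115658359063485], [0.23504593259129522, 0.357580025624178, 0.9038196362366225, -0.17256672300884102], [-0.4610500006391208, -0.7775882464855162, 0.42753878869436784, -1.0413991220769627], [0.0, 0.0, 0.0, 1.0]]
top [[511.73070522880215, 0.0, 319.72331026699953], [0.0, 511.73070522880215, 238.5848985403352], [0.0, 0.0, 1.0]] 0.008333637994908391 [[-0.009188371865053295, -0.9999506975667569, -0.0037651372121048203, -0.022865685012479344], [0.9835115461371812, -0.009717272778339232, 0.18058408906823, -0.5218545586172485], [-0.18061177269857182, -0.0020437821576250446, 0.9835523425406357, -1.3327008530384092], [0.0, 0.0, 0.0, 1.0]]
```

View pics/top0.png

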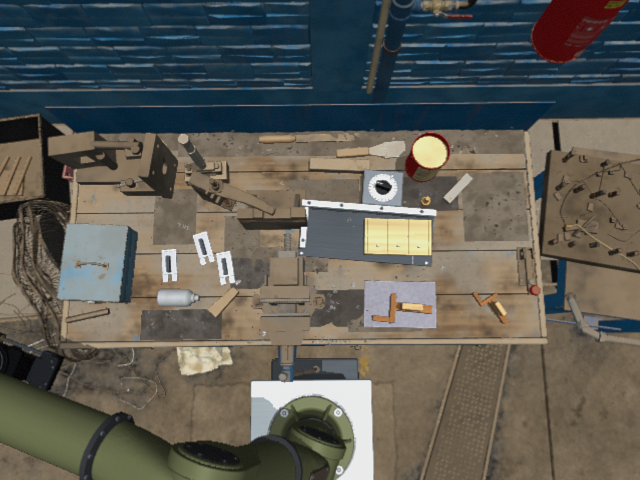

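View pics/scene0.png

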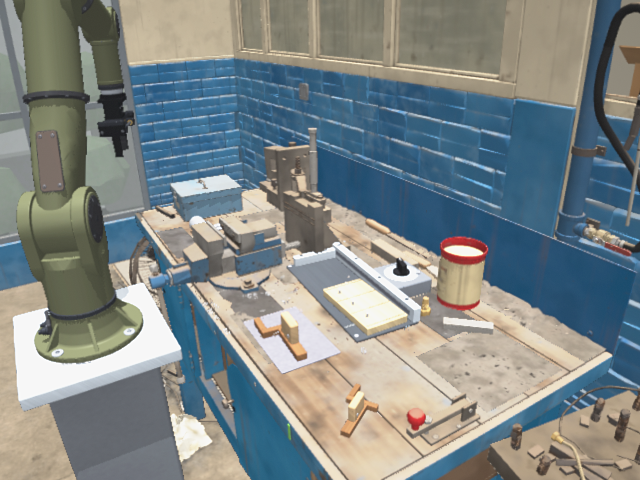

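```bash
cat > h.py <<'E'
from cell import *
import numpy as np, cv2
from scipy.optimize import minimize
from scipy.spatial.transform import Rotation as R
def proj(r,P):
    P=np.atleast_2d(P); c=(np.c_[P,np.ones(len(P))]@np.array(r["view"]).T)[:,:3]
    s=np.c_[c[:,0],-c[:,1]]/-c[:,2:3]; s=s*(1+r["k1"]*(s**2).sum(1,keepdims=True))
    K=np.array(r["intrinsics"]); return s@K[:2,:2].T+K[:2,2]
def unproj(r,uv,z):
    K=np.array(r["intrinsics"]); d=(np.atleast_2d(uv)-K[:2,2])@np.linalg.inv(K[:2,:2]).T; s=d.copy()
    for _ in range(20): s=d/(1+r["k1"]*(s**2).sum(1,keepdims=True))
    V=np.array(r["view"]); D=np.c_[s[:,0],-s[:,1],-np.ones(len(s))]@V[:3,:3]; C=-V[:3,:3].T@V[:3,3]
    return C+D*((z-C[2])/D[:,2])[:,None]
def box(x0,x1,y0,y1,z0,z1): return (np.array([[x0,y0],[x1,y0],[x1,y1],[x0,y1]])/1e3,z0/1e3,z1/1e3)
BLADE=[(np.array([[-45,-20],[45,-20],[45,20],[-45,20],[-45,5],[-25,5],[-25,-5],[-45,-5]])/1e3,0,.005),box(-20,25,-5,5,5,22)]
SLED=[box(-50,50,-92,92,0,18)]
# stick, origin as grip foot (under grip)
STICK=[box(-11,11,-60,52,0,16),box(-44,34,36,52,0,16),box(-44,-30,52,97,0,16),box(-9,9,-28,28,16,60)]
def place(P,p): 
    c,s=np.cos(p[2]),np.sin(p[2]); return P@np.array([[c,s],[-s,c]])+p[:2]
def render(r,model,p,z,win,S=3):
    l,t,rt,b=win; im=np.zeros(((b-t)*S,(rt-l)*S),np.uint8)
    q=lambda pts:np.round((((proj(r,pts)+.5-[l,t])*S)-.5)*16).astype(np.int32)
    for poly,z0,z1 in model:
        xy=place(poly,p); B=np.c_[xy,np.full(len(xy),z+z0)];T=np.c_[xy,np.full(len(xy),z+z1)]
        b2,t2=q(B),q(T)
        for f in [b2,t2]+[np.array([b2[i],b2[i-1],t2[i-1],t2[i]]) for i in range(len(b2))]: cv2.fillPoly(im,[f],255,shift=4)
    return im.reshape(b-t,S,rt-l,S).mean((1,3))/255.
def fit(r,mask,model,p0,z,pad=25):
    ys,xs=np.where(mask); win=(max(xs.min()-pad,0),max(ys.min()-pad,0),min(xs.max()+pad,640),min(ys.max()+pad,480))
    m=mask[win[1]:win[3],win[0]:win[2]].astype(float)
    f=lambda p:np.abs(render(r,model,p*[1,1,.1**-1],z,win)-m).sum()/m.sum()
    p=np.array(p0,float)*[1,1,.1]; best=None
    for d in (.006,.002):
        o=minimize(f,p,method="Nelder-Mead",options=dict(initial_simplex=np.vstack([p]+[p+d*e for e in np.eye(3)]),xatol=2e-5,fatol=1e-5)); p=o.x
    return p*[1,1,10],o.fun
def fitany(r,mask,model,z,yaws):
    ys,xs=np.where(mask); c=unproj(r,[[xs.mean(),ys.mean()]],z)[0]
    return sorted([fit(r,mask,model,[c[0],c[1],np.deg2rad(y)],z) for y in yaws],key=lambda o:o[1])
def show(r,name,win=None,k=1):
    im=r["frame"][:,:,::-1]
    if win: im=im[win[1]:win[3],win[0]:win[2]]
    cv2.imwrite("pics/"+name,cv2.resize(im,None,fx=k,fy=k,interpolation=cv2.INTER_CUBIC))
def pr(o): return np.round([*np.array(o[0][:2])*1e3,np.rad2deg(o[0][2]),o[1]],2)
E
python3 - <<'E'
from h import *
r=read_camera("top")
for n in ["blade1","sled","stick","dial","rider_mark","dial_pointer","spray_can","wood_wedge","parallel","rest_mid","pin1"]:
    for d in silhouettes("top",n):
        e=d["extent"]; c=unproj(r,[[(e[0]+e[2])/2,(e[1]+e[3])/2]],0)[0]
        print(n,round(d["p"],2),np.round(e),d["pixels"].sum(),np.round(c[:2],3))
        if n=="blade1" and d["p"]>.5:
            for o in fitany(r,d["pixels"],BLADE,0,[0,90,180,270])[:2]: print("   ",pr(o))
        if n=="sled" and d["p"]>.5: print("   ",pr(fitany(r,d["pixels"],SLED,.006,[0,10,-10])[0]))
        if n=="stick" and d["p"]>.5:
            for o in fitany(r,d["pixels"],STICK,.003,[0,90,180,270])[:2]: print("   ",pr(o))
show(r,"cropR.png",(340,150,540,350),3)
E
```

```text
Traceback (most recent call last):
ValueError: it knows: blade1_mid, blade1_notch, blade2_mid, blade2_notch, blade3_mid, blade3_notch, dial, dial_grip, dial_pointer, lane, parallel, pin, rest_mid, rider_mark, sled, sled_lead, sled_trail, spray_can
```

```bash
cat > look0.py <<'E'
from h import *
r=read_camera("top")
for n in ["blade1_mid","sled","stick","dial","rider_mark","dial_pointer","spray_can","wood_wedge","parallel","lane","rest_mid","pin1"]:
  try:
    for d in silhouettes("top",n):
        e=d["extent"]; c=unproj(r,[[(e[0]+e[2])/2,(e[1]+e[3])/2]],0)[0]
        print(n,round(d["p"],2),np.round(e),d["pixels"].sum(),np.round(c[:2],3))
        if d["p"]<.4: continue
        if n=="blade1_mid":
            for o in fitany(r,d["pixels"],BLADE,0,[0,90,180,270])[:2]: print("   ",pr(o))
        if n=="sled": print("   ",pr(fitany(r,d["pixels"],SLED,.006,[0,10,-10])[0]))
        if n=="stick":
            for o in fitany(r,d["pixels"],STICK,.003,[0,90,180,270])[:2]: print("   ",pr(o))
  except ValueError as ex: print(n,str(ex)[-160:])
show(r,"cropR.png",(340,150,540,350),3)
E
python3 look0.py
```

```text
blade1_mid 0.57 [215. 249. 236. 284.] 451 [0.455 0.233]
    [4.5214e+02 2.3381e+02 9.7100e+00 1.0000e-01]
    [4.5272e+02 2.3376e+02 9.9000e+00 1.0000e-01]
blade1_mid 0.21 [297. 170. 438. 265.] 6407 [ 0.59  -0.163]
sled 0.56 [366. 219. 431. 254.] 2383 [ 0.534 -0.248]
    [ 5.3059e+02 -2.4066e+02 -1.5100e+00  5.0000e-02]
stick 0.87 [475. 290. 509. 319.] 341 [ 0.343 -0.496]
    [ 339.45 -488.56  142.47    1.41]
    [ 318.23 -498.33  285.26    1.43]
stick 0.81 [375. 294. 431. 322.] 588 [ 0.337 -0.252]
    [ 3.3817e+02 -2.6521e+02 -5.8500e+00  1.4000e-01]
    [ 336.84 -273.7   174.22    0.81]
stick 0.74 [367. 216. 431. 257.] 2465 [ 0.535 -0.249]
    [ 531.64 -268.45  340.98    0.71]
    [ 549.76 -221.16  162.04    0.72]
dial 0.62 [376. 179. 390. 194.] 194 [ 0.679 -0.209]
dial_pointer 0.47 [375. 178. 393. 197.] 214 [ 0.677 -0.212]
dial_pointer 0.46 [162. 288. 198. 304.] 581 [0.374 0.357]
spray_can 0.59 [161. 290. 202. 304.] 589 [0.371 0.352]
wood_wedge 0.86 [208. 288. 238. 319.] 356 [0.352 0.238]
wood_wedge 0.7 [163. 249. 175. 285.] 465 [0.454 0.39 ]
parallel 0.76 [444. 172. 469. 203.] 316 [ 0.674 -0.417]
lane 0.83 [298. 171. 435. 263.] 5950 [ 0.59 -0.16]
lane 0.2 [370. 294. 431. 319.] 503 [ 0.341 -0.246]
rest_mid 0.96 [363. 283. 438. 328.] 2856 [ 0.344 -0.246]
rest_mid 0.44 [374. 180. 395. 195.] 176 [ 0.676 -0.213]
pin1 0.6 [363. 220. 432. 254.] 2481 [ 0.532 -0.246]
```

View pics/cropR.png

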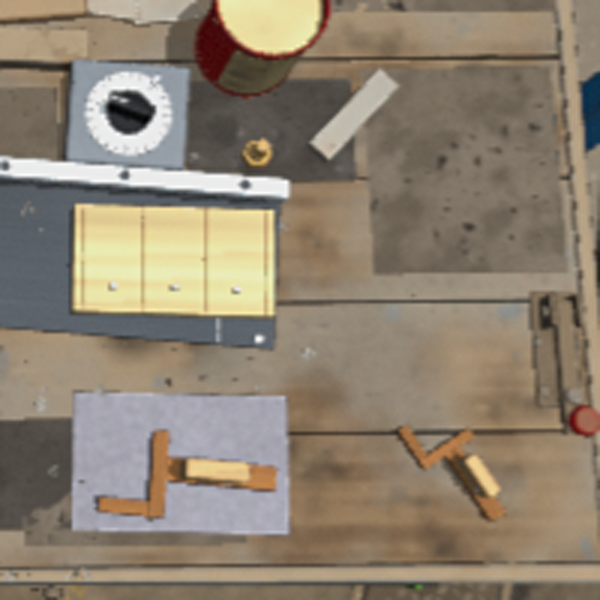

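Call:
play_rows:
  steps:
    - [[-0.029,-0.021,-0.01,0,0,0,0.087],[-0.029,-0.021,-0.01,0,0,0,0.087],[-0.029,-0.021,-0.01,0,0,0,0.087],[-0.029,-0.021,-0.01,0,0,0,0.087],[-0.029,-0.021,-0.01,0,0,0,0.087],[-0.029,-0.021,-0.01,0,0,0,0.087],[-0.029,-0.021,-0.01,0,0,0,0.087],[-0.029,-0.021,-0.01,0,0,0,0.087],[-0.029,-0.021,-0.01,0,0,0,0.087],[-0.029,-0.021,-0.01,0,0,0,0.087]]

```text
time_s: 1.8
tool_pos: [0.4251, 0.3109, 0.3233]
tool_rot: [180.0, 0.0, 159.7]
force: [1.6, 0.4, 0.0]
grip_width: 0.0867
grasp_force: 0.0
```

Call:
play_rows:
  steps:
    - [[0,0,0,0,0,-0.12,0.087],[0,0,0,0,0,-0.12,0.087],[0,0,0,0,0,-0.115,0.087],[0,0,0,0,0,0,0.087],[0,0,0,0,0,0,0.087]]

```text
time_s: 2.3
tool_pos: [0.4245, 0.3123, 0.3226]
tool_rot: [180.0, 0.0, 179.9]
force: [-0.3, -0.0, 0.4]
grip_width: 0.0871
grasp_force: 0.0
```

Run:
```python
from h import *
r=read_camera("wrist"); show(r,"w1.png")
o=get_obs();print(np.round(o["tool_pos"],4),np.round(o["tool_rot"],2))
V=np.array(r["view"]);print(V.round(3).tolist(),-V[:3,:3].T@V[:3,3],r["intrinsics"],r["k1"])
for d in silhouettes("wrist","blade1_mid"):
    print(round(d["p"],2),np.round(d["extent"]),d["pixels"].sum())
    if d["p"]>.3:
        for o in fitany(r,d["pixels"],BLADE,0,[0,90,180,270])[:2]: print("   ",pr(o))
```

```text
[0.4245 0.3123 0.3226] [1.7999e+02 1.0000e-02 1.7994e+02]
[[0.001, 1.0, 0.0, -0.313], [-0.97, 0.001, -0.244, 0.465], [-0.244, -0.0, 0.97, -0.382], [0.0, 0.0, 0.0, 1.0]] [0.35771907 0.31225709 0.48407988] [[412.62521784   0.         320.64992234]
 [  0.         412.62521784 242.67314656]
 [  0.           0.           1.        ]] -0.07849775582078913
0.86 [231. 185. 279. 263.] 2416
    [4.5201e+02 2.3393e+02 1.0150e+01 4.0000e-02]
    [4.5263e+02 2.3411e+02 1.8978e+02 1.3000e-01]
```

View pics/w1.png

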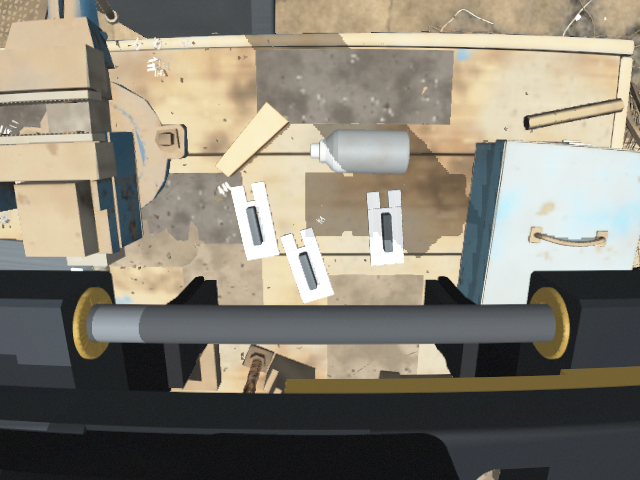

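```bash
cat >> h.py <<'E'
def white_masks(r,win,thr=170,amin=300):
    f=r["frame"].astype(int); w=((f.min(2)>thr)&(f.max(2)-f.min(2)<40)).astype(np.uint8)
    z=np.zeros_like(w); z[win[1]:win[3],win[0]:win[2]]=w[win[1]:win[3],win[0]:win[2]]
    cs,_=cv2.findContours(z,cv2.RETR_EXTERNAL,cv2.CHAIN_APPROX_NONE); out=[]
    for c in cs:
        if cv2.contourArea(c)>amin: m=np.zeros_like(w); cv2.drawContours(m,[c],-1,1,-1); out.append(m.astype(bool))
    return out
def blades(r,win,z=0,thr=170,amin=300,yaws=(-30,0,30,180)):
    for m in white_masks(r,win,thr,amin):
        ys,xs=np.where(m); print(m.sum(),int(xs.mean()),int(ys.mean()),[pr(o).tolist() for o in fitany(r,m,BLADE,z,yaws)[:2]])
E
python3 - <<'E'
from h import *
r=read_camera("wrist")
for t in (130,170,200): print(t); blades(r,(200,170,430,310),thr=t)
print(get_obs()["qpos"].round(1))
E
```

```text
130
2299 307 265 [[507.56, 296.08, 17.85, 0.05], [507.58, 296.0, 17.57, 0.05]]
2985 378 233 [[461.12, 389.33, 4.96, 0.23], [461.48, 389.31, 184.91, 0.31]]
4274 240 217 [[452.57, 233.75, 10.52, 0.43], [452.62, 233.93, 10.22, 0.43]]
170
2265 307 266 [[508.19, 296.02, 17.51, 0.05], [507.98, 296.02, 17.52, 0.05]]
2941 378 233 [[461.45, 389.33, 4.94, 0.24], [461.85, 389.33, 184.92, 0.32]]
2547 253 220 [[452.53, 234.01, 10.37, 0.06], [452.45, 234.03, 10.35, 0.06]]
200
2186 307 266 [[508.57, 295.98, 17.66, 0.05], [508.04, 295.82, 17.94, 0.05]]
2274 385 229 [[461.57, 389.49, 5.15, 0.06], [461.7, 389.5, 185.65, 0.17]]
2485 254 220 [[452.43, 233.99, 10.42, 0.06], [452.43, 233.96, 10.43, 0.06]]
[-48.1   1.4   9.1  91.5  -0.2  87.1  51. ]
```

Run:
```python
from h import *
r=read_camera("wrist")
for z in (.05,.1,.14): print(z,unproj(r,[[140,200],[110,150],[185,140]],z).round(3).tolist())
t=read_camera("top")
for z in (.05,.1,.14): print(z,unproj(t,[[260,300],[257,270],[240,215],[282,250]],z).round(3).tolist())
show(t,"cropL.png",(140,180,340,350),4)
```

```text
0.05 [[0.42, 0.118, 0.05], [0.366, 0.091, 0.05], [0.357, 0.172, 0.05]]
0.1 [[0.412, 0.141, 0.1], [0.365, 0.116, 0.1], [0.357, 0.188, 0.1]]
0.14 [[0.407, 0.159, 0.14], [0.365, 0.137, 0.14], [0.357, 0.201, 0.14]]
0.05 [[0.358, 0.131, 0.05], [0.438, 0.14, 0.05], [0.588, 0.188, 0.05], [0.491, 0.074, 0.05]]
0.1 [[0.355, 0.125, 0.1], [0.432, 0.134, 0.1], [0.577, 0.18, 0.1], [0.483, 0.07, 0.1]]
0.14 [[0.353, 0.12, 0.14], [0.427, 0.129, 0.14], [0.567, 0.174, 0.14], [0.476, 0.067, 0.14]]
```

View pics/cropL.png

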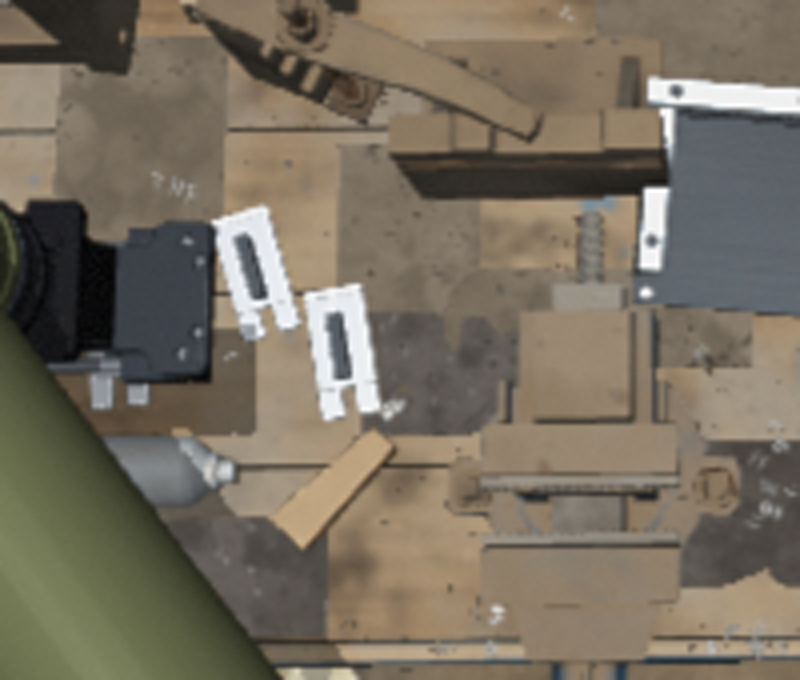

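Call:
play_rows:
  steps:
    - [[-0.0038,-0.0097,0.028,0,0,0,0.04],[-0.0038,-0.0097,0.028,0,0,0,0.04],[-0.0038,-0.0097,0.028,0,0,0,0.04],[-0.0038,-0.0097,0.028,0,0,0,0.04],[-0.0038,-0.0097,0.028,0,0,0,0.04],[-0.0038,-0.0097,0.028,0,0,0,0.04],[-0.0038,-0.0097,0.028,0,0,0,0.04],[-0.0038,-0.0097,0.028,0,0,0,0.04],[0,0,0,0,0,-0.091,0.04],[0,0,0,0,0,-0.091,0.04],[0,0,0,0,0,0,0.04],[0,0,0,0,0,0,0.04]]

```text
time_s: 3.75
tool_pos: [0.4551, 0.2349, 0.0987]
tool_rot: [180.0, 0.0, -169.6]
force: [0.7, 0.0, 0.6]
grip_width: 0.04
grasp_force: 0.0
```

```bash
cat >> h.py <<'E'
def delta(tx,ty,tz,yaw):
    "shift in tool axes and turn to reach a target, from the measured pose"
    o=get_obs(); p=o["tool_pos"]; Rt=R.from_euler("xyz",o["tool_rot"],degrees=True)
    dy=(yaw-o["tool_rot"][2]+180)%360-180
    print("pose",p.round(4),o["tool_rot"].round(2),"shift",Rt.inv().apply(np.array([tx,ty,tz])-p).round(4),"turn z",round(-np.deg2rad(dy),4))
E
python3 - <<'E'
from h import *
r=read_camera("wrist"); show(r,"w2.png")
for t in (170,200): blades(r,(150,60,480,320),thr=t,amin=2000)
delta(.455,.2345,.008,190.4)
E
```

```text
8075 318 237 [[452.32, 233.94, 10.12, 0.08], [451.55, 233.74, 10.18, 0.09]]
6863 322 246 [[453.07, 234.24, 10.34, 0.19], [452.94, 234.13, 9.97, 0.19]]
pose [0.4552 0.2349 0.0988] [ 1.7999e+02  3.0000e-02 -1.6961e+02] shift [ 0.0003 -0.0004  0.0908] turn z -0.0003
```

View pics/w2.png

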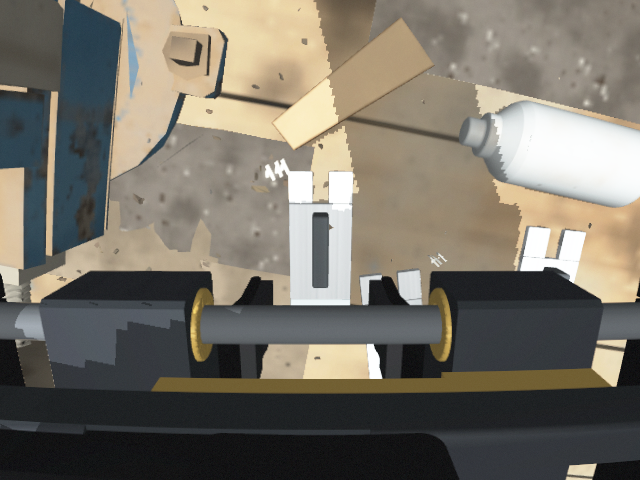

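Call:
play_rows:
  steps:
    - [[0,0,0.0,0,0,0,0.026],[0,0,0.02,0,0,0,0.026],[0,0,0.02,0,0,0,0.026],[0,0,0.02,0,0,0,0.026],[0,0,0.02,0,0,0,0.026],[0,0,0.011,0,0,0,0.026],[0,0,0,0,0,0,0.026],[0,0,0,0,0,0,0.0],[0,0,0,0,0,0,0.0],[0,0,0,0,0,0,0.0],[0,0,0,0,0,0,0.0]]
  force: 35

```text
time_s: 4.9
tool_pos: [0.4554, 0.235, 0.0082]
tool_rot: [180.0, 0.1, -169.5]
force: [0.6, 0.0, 1.9]
grip_width: 0.0094
grasp_force: 35.0
```

Call:
play_rows:
  steps:
    - [[0,0,-0.03,0,0,0,0.0],[0,0,-0.03,0,0,0,0.0],[0,0,-0.03,0,0,0,0.0],[0,0,-0.03,0,0,0,0.0],[0,0,-0.03,0,0,0,0.0],[0,0,-0.03,0,0,0,0.0],[0,0,-0.03,0,0,0,0.0],[0,0,-0.03,0,0,0,0.0],[0,0,-0.03,0,0,0,0.0],[0,0,0,0,0,0.104,0.0],[0,0,0,0,0,0.104,0.0]]

```text
time_s: 6.0
tool_pos: [0.4554, 0.2349, 0.2789]
tool_rot: [179.9, 0.1, 178.3]
force: [0.0, 0.1, -2.0]
grip_width: 0.0096
grasp_force: 35.0
```

Call:
play_rows:
  steps:
    - [[-0.0065,-0.041,0,0,0,0,0.0],[-0.0065,-0.041,0,0,0,0,0.0],[-0.0065,-0.041,0,0,0,0,0.0],[-0.0065,-0.041,0,0,0,0,0.0],[-0.0065,-0.041,0,0,0,0,0.0],[-0.0065,-0.041,0,0,0,0,0.0],[-0.0065,-0.041,0,0,0,0,0.0],[-0.0065,-0.041,0,0,0,0,0.0],[-0.0065,-0.041,0,0,0,0,0.0],[-0.0065,-0.041,0,0,0,0,0.0],[-0.0065,-0.041,0,0,0,0,0.0],[0,0,0,0,0,0,0.0]]

```text
time_s: 7.2
tool_pos: [0.5136, -0.2252, 0.2776]
tool_rot: [-179.7, -0.0, 178.0]
force: [0.6, -0.6, -1.3]
grip_width: 0.0097
grasp_force: 35.0
```

Run:
```python
from h import *
r=read_camera("wrist"); show(r,"w3.png")
for d in silhouettes("wrist","sled"):
    print(round(d["p"],2),np.round(d["extent"]),d["pixels"].sum())
    if d["p"]>.4: print(pr(fitany(r,d["pixels"],SLED,.006,[0])[0]))
for d in silhouettes("wrist","pin1"): print("pin",round(d["p"],2),np.round(d["extent"]))
delta(.5,-.24,.2,178.5)
```

```text
0.67 [219. 173. 398. 272.] 10086
[ 530.58 -241.89   -2.      0.72]
pin 0.9 [214. 172. 401. 270.]
pose [ 0.5152 -0.2171  0.2772] [ 1.7994e+02 -4.0000e-02  1.7858e+02] shift [ 0.0146 -0.0233  0.0772] turn z 0.0014
```

View pics/w3.png

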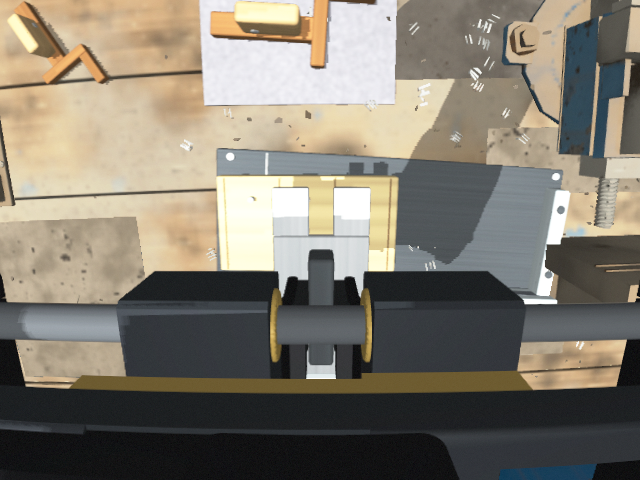

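Call:
play_rows:
  steps:
    - [[-0.02,-0.005,0,0,0,0,0.0],[-0.02,-0.005,0,0,0,0,0.0],[-0.02,-0.005,0,0,0,0,0.0],[-0.025,-0.005,0,0,0,0,0.0],[0,0,0,0,0,0,0.0],[0,0,0,0,0,0,0.0],[0,0,0,0,0,0,0.0]]

```text
time_s: 8.05
tool_pos: [0.5992, -0.239, 0.2776]
tool_rot: [179.9, -0.0, 178.6]
force: [-0.7, -0.4, -0.8]
grip_width: 0.0098
grasp_force: 35.0
```

Run:
```python
from h import *
r=read_camera("wrist"); show(r,"w4.png",(180,50,500,290),2.5)
for d in silhouettes("wrist","sled"):
    print(round(d["p"],2),np.round(d["extent"]),d["pixels"].sum())
    if d["p"]>.4: print(pr(fitany(r,d["pixels"],SLED,.006,[0])[0]))
delta(.5,-.24,.2,178.5)
```

```text
0.76 [224.  81. 414. 190.] 18920
[ 5.3125e+02 -2.4169e+02 -2.2300e+00  3.0000e-02]
pose [ 0.5992 -0.2395  0.2781] [1.7995e+02 4.0000e-02 1.7860e+02] shift [ 0.0993 -0.003   0.078 ] turn z 0.0017
```

View pics/w4.png

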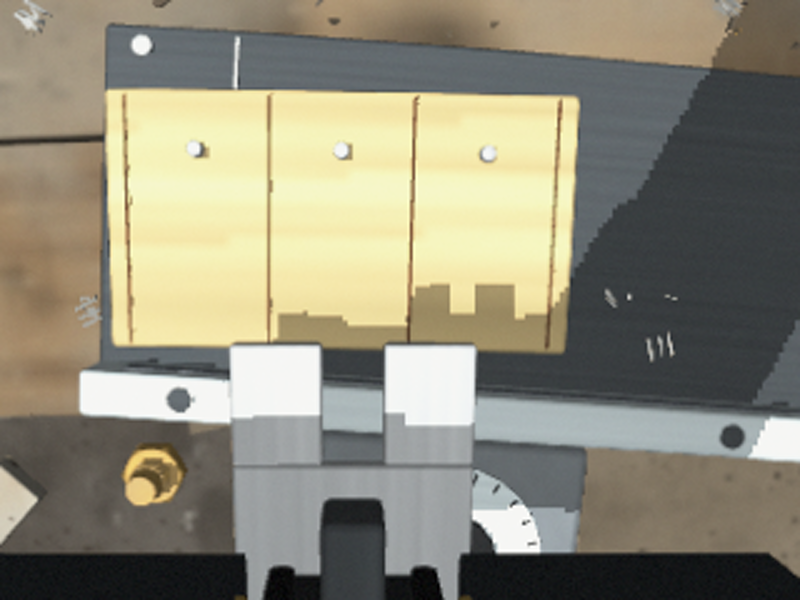

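Run:
```python
from h import *
r=read_camera("wrist"); o=get_obs()
f=lambda a:np.array(a)/2.5+[180,50]-.3
f4=r["frame"][50:170,200:420].astype(int)
w=((f4.min(2)>185)&(f4.max(2)-f4.min(2)<30)).astype(np.uint8)
n,l,s,c=cv2.connectedComponentsWithStats(w)
for i in range(1,n):
    if 8<s[i,4]<80: print(s[i],unproj(r,[c[i]+[200,50]],.034)[0].round(4))
pins=unproj(r,f([[195,149],[342,151],[488,154]]),.034);print(pins.round(4))
S=[.53125,-.24169,np.deg2rad(-2.23)]; print(place(np.array([[-.027,-.056],[-.027,0],[-.027,.056]]),S).round(4))
z=o["tool_pos"][2]-.003
P=unproj(r,f([[322,345],[385,345],[322,464],[385,464],[231,345],[476,345]]),z)
Rt=R.from_euler("xyz",o["tool_rot"],degrees=True); print((Rt.inv().apply(P-o["tool_pos"])*1e3).round(1))
```

```text
[33 14  8  8 50] [ 0.4645 -0.3143  0.034 ]
[74 14  2 21 27] [ 0.4719 -0.2791  0.034 ]
[55 56  6  6 30] [ 0.5023 -0.2968  0.034 ]
[114  57   6   6  28] [ 0.5046 -0.2411  0.034 ]
[173  58   6   6  28] [ 0.5069 -0.1851  0.034 ]
[[ 0.503  -0.2965  0.034 ]
 [ 0.5053 -0.2409  0.034 ]
 [ 0.5076 -0.1857  0.034 ]]
[[ 0.5021 -0.2966]
 [ 0.5043 -0.2406]
 [ 0.5064 -0.1847]]
[[ 48.1  -4.8   3. ]
 [ 48.1   5.3   3. ]
 [ 28.6  -4.9   3. ]
 [ 28.6   5.4   3. ]
 [ 48.1 -19.3   2.9]
 [ 48.1  19.8   3. ]]
```

Call:
play_rows:
  steps:
    - [[0.0078,-0.0075,0.027,0,0,0,0.0],[0.0078,-0.0075,0.027,0,0,0,0.0],[0.0078,-0.0075,0.027,0,0,0,0.0],[0.0078,-0.0075,0.027,0,0,0,0.0],[0.0078,-0.0075,0.027,0,0,0,0.0],[0.0078,-0.0075,0.027,0,0,0,0.0],[0.0078,-0.0075,0.027,0,0,0,0.0],[0.0078,-0.0075,0.024,0,0,0.0157,0.0],[0,0,0,0,0,0,0.0],[0,0,0,0,0,0,0.0]]

```text
time_s: 9.2
tool_pos: [0.5361, -0.2983, 0.0653]
tool_rot: [180.0, 0.0, 177.7]
force: [0.6, 0.4, -0.4]
grip_width: 0.0098
grasp_force: 35.0
```

Run:
```python
from h import *
r=read_camera("wrist"); show(r,"w5.png",(180,90,460,300),2.8)
delta(.5354,-.2984,.0325,177.7); print(get_obs()["grip_width"])
f4=r["frame"][90:260,200:460].astype(int)
```

```text
pose [ 0.5372 -0.2983  0.0661] [-1.7999e+02  1.4000e-01  1.7772e+02] shift [ 0.0019 -0.0001  0.0336] turn z 0.0004
0.009594425116043056
```

View pics/w5.png

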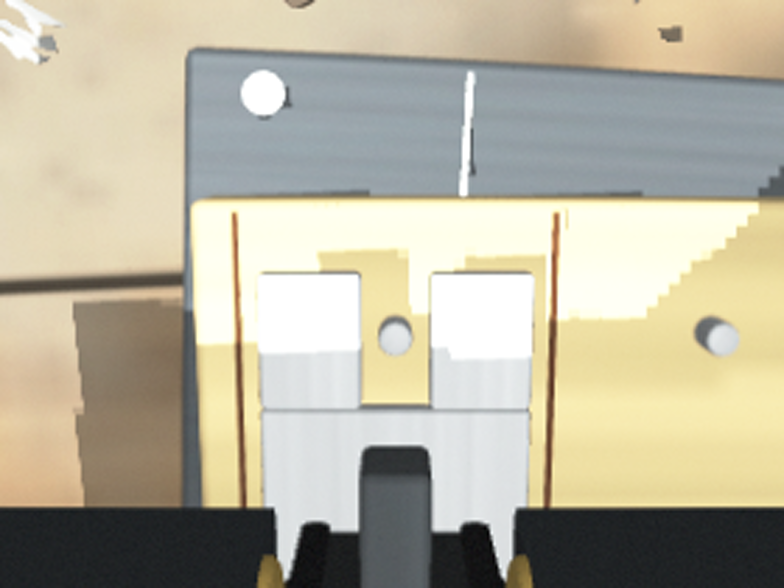

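Call:
play_rows:
  steps:
    - [[0.0003,0,0.01,0,0,0,0.0],[0.0003,0,0.01,0,0,0,0.0],[0.0003,0,0.008,0,0,0,0.0],[0.0,0,0.005,0,0,0,0.0],[0,0,0,0,0,0,0.0],[0,0,0,0,0,0,0.0]]

```text
time_s: 9.85
tool_pos: [0.535, -0.298, 0.032]
tool_rot: [179.9, -0.0, 177.7]
force: [-2.2, 0.8, 5.1]
grip_width: 0.0101
grasp_force: 3.5
```

Call:
play_rows:
  steps:
    - [[0,0,0,0,0,0,0.026],[0,0,0,0,0,0,0.026],[0,0,-0.02,0,0,0,0.026],[0,0,-0.03,0,0,0,0.026],[0,0,-0.04,0,0,0,0.026],[0,0,-0.04,0,0,0,0.026],[0,0,-0.04,0,0,0,0.026],[0,0,-0.04,0,0,0,0.026],[0,0,-0.04,0,0,0,0.026],[0,0,0,0,0,0,0.026]]

```text
time_s: 10.85
tool_pos: [0.5373, -0.3005, 0.2877]
tool_rot: [-179.8, 0.6, 177.7]
force: [0.2, -0.4, 0.2]
grip_width: 0.0259
grasp_force: 0.0
```

Run:
```python
from h import *
r=read_camera("wrist")
blades(r,(150,60,480,300),z=.024,thr=150,amin=500,yaws=(0,))
t=read_camera("top"); show(t,"topb.png",(140,220,260,300),5)
blades(t,(150,225,245,290),z=0,thr=185,amin=150,yaws=(0,20))
delta(.508,.296,.2,197.7)
```

```text
3442 370 266 [[600.38, -240.2, 5.55, 1.1]]
1231 378 158 [[527.37, -240.54, -0.95, 1.22]]
3975 323 190 [[526.33, -297.74, -1.6, 0.18]]
806 182 154 [[566.9, -460.81, -37.96, 1.0]]
896 296 160 [[490.97, -311.6, -2.24, 3.22]]
3075 370 67 [[493.09, -302.73, -30.81, 1.0]]
424 168 264 [[460.47, 388.83, 4.07, 0.13], [459.86, 388.84, 4.0, 0.13]]
421 202 247 [[507.41, 296.38, 17.95, 0.1], [507.34, 296.1, 17.25, 0.11]]
pose [ 0.5354 -0.2988  0.2822] [-1.7997e+02  1.1000e-01  1.7768e+02] shift [0.0517 0.5932 0.0818] turn z -0.3495
```

Call:
play_rows:
  steps:
    - [[0.0042,0.0494,0,0,0,0,0.026],[0.0042,0.0494,0,0,0,0,0.026],[0.0042,0.0494,0,0,0,0,0.026],[0.0042,0.0494,0,0,0,0,0.026],[0.0042,0.0494,0,0,0,0,0.026],[0.0042,0.0494,0,0,0,0,0.026],[0.0042,0.0494,0,0,0,0,0.026],[0.0042,0.0494,0,0,0,0,0.026],[0.0042,0.0494,0,0,0,0,0.026],[0.0042,0.0494,0,0,0,0,0.026],[0.0042,0.0494,0,0,0,0,0.026],[0.0042,0.0494,0,0,0,0,0.026]]

```text
time_s: 12.15
tool_pos: [0.5075, 0.2976, 0.2794]
tool_rot: [-179.9, -0.1, 177.7]
force: [0.9, -0.2, 1.3]
grip_width: 0.0262
grasp_force: 0.0
```

Call:
play_rows:
  steps:
    - [[0,0,0,0,0,-0.116,0.026],[0,0,0.03,0,0,-0.117,0.026],[0,0,0.03,0,0,-0.117,0.026],[0,0,0.03,0,0,0,0.026],[0,0,0.03,0,0,0,0.026],[0,0,0.03,0,0,0,0.026],[0,0,0.03,0,0,0,0.026],[0,0,0,0,0,0,0.026],[0,0,0,0,0,0,0.026]]

```text
time_s: 13.05
tool_pos: [0.5078, 0.2954, 0.1005]
tool_rot: [-179.9, -0.2, -162.3]
force: [0.8, -0.6, 0.4]
grip_width: 0.0257
grasp_force: 0.0
```

Run:
```python
from h import *
r=read_camera("wrist")
for t in (150,170): blades(r,(150,40,500,320),thr=t,amin=2000,yaws=(0,20))
delta(.510,.297,.0085,197.8)
```

```text
7885 322 239 [[503.05, 294.46, 17.28, 0.08], [503.02, 294.53, 17.21, 0.08]]
3605 469 215 [[453.88, 390.21, 4.78, 1.25], [459.77, 378.29, 26.72, 1.39]]
4937 259 131 [[432.85, 237.79, 4.21, 0.68], [431.71, 235.99, 7.89, 0.68]]
2493 471 59 [[403.7, 355.59, 21.27, 1.37], [385.2, 348.04, 15.37, 1.76]]
7857 322 239 [[503.03, 294.47, 17.27, 0.09], [503.04, 294.54, 17.41, 0.09]]
3524 469 215 [[454.0, 390.09, 4.03, 1.29], [456.41, 377.03, 26.02, 1.45]]
4932 259 131 [[432.63, 237.4, 4.81, 0.68], [433.09, 238.1, 3.7, 0.68]]
pose [0.5089 0.296  0.102 ] [-1.8000e+02  2.0000e-02 -1.6227e+02] shift [-0.0013  0.0006  0.0935] turn z -0.0012
```

Call:
play_rows:
  steps:
    - [[-0.001,0.0005,0.02,0,0,0,0.026],[0,0,0.02,0,0,0,0.026],[0,0,0.02,0,0,0,0.026],[0,0,0.02,0,0,0,0.026],[0,0,0.012,0,0,0,0.026],[0,0,0,0,0,0,0.026],[0,0,0,0,0,0,0.0],[0,0,0,0,0,0,0.0],[0,0,0,0,0,0,0.0],[0,0,0,0,0,0,0.0]]
  force: 40

```text
time_s: 14.1
tool_pos: [0.5103, 0.2972, 0.0109]
tool_rot: [180.0, 0.1, -162.3]
force: [-1.2, 0.4, 3.4]
grip_width: 0.0095
grasp_force: 40.0
```

Call:
play_rows:
  steps:
    - [[0,0,-0.01,0,0,0,0.0],[0,0,-0.03,0,0,0,0.0],[0,0,-0.04,0,0,0,0.0],[0,0,-0.04,0,0,0,0.0],[0,0,-0.04,0,0,0,0.0],[0,0,-0.04,0,0,0,0.0],[0,0,-0.04,0,0,0,0.0],[0,0,-0.03,0,0,0.117,0.0],[0,0,0,0,0,0.117,0.0],[0,0,0,0,0,0.117,0.0],[0,0,0,0,0,0,0.0]]

```text
time_s: 15.2
tool_pos: [0.5092, 0.2966, 0.2802]
tool_rot: [180.0, 0.0, 177.6]
force: [-0.1, 0.0, -0.7]
grip_width: 0.0096
grasp_force: 40.0
```

```bash
cat >> h.py <<'E'
def held(r,dz=.003):
    "blade held: notch midline and bottom in the tool frame (mm), from the white tail's outline"
    o=get_obs(); Rt=R.from_euler("xyz",o["tool_rot"],degrees=True); zz=o["tool_pos"][2]-.008
    best=None
    f=r["frame"].astype(int); w=((f.min(2)>120)&(f.max(2)-f.min(2)<30))
    m=np.zeros((480,640),bool); m[150:262,255:385]=w[150:262,255:385]
    for nm in (m,): 
        for row in (195,205,215,225,250):
            x=np.where(nm[row])[0]; g=np.diff(x); 
            if len(x)<10: continue
            i=g.argmax(); e=unproj(r,[[x[0]-.5,row],[x[i]+.5,row],[x[i+1]-.5,row],[x[-1]+.5,row]],zz+.005)
            print(row,(Rt.inv().apply(e-o["tool_pos"])*1e3)[:,:2].round(1).tolist())
E
python3 - <<'E'
from h import *
r=read_camera("wrist"); held(r); show(r,"w6.png",(200,120,440,300),3)
delta(.5377,-.2424,.066,177.7);print(get_obs()["grip_width"])
E
```

```text
195 [[45.0, -19.7], [44.9, -4.8], [44.9, 4.8], [44.9, 20.8]]
205 [[41.0, -19.8], [40.9, -4.9], [40.9, 4.8], [40.9, 19.7]]
215 [[36.9, -19.5], [36.8, -4.9], [36.8, 4.8], [36.8, 19.4]]
225 [[32.7, -19.6], [32.7, -4.5], [32.7, 4.8], [32.6, 19.5]]
250 [[22.2, -19.5], [22.1, -4.6], [22.1, 4.5], [22.1, 21.5]]
pose [0.5092 0.2966 0.2799] [180.    -0.   177.77] shift [-0.0495 -0.5375  0.2138] turn z 0.0012
0.009126811662270614
```

View pics/w6.png

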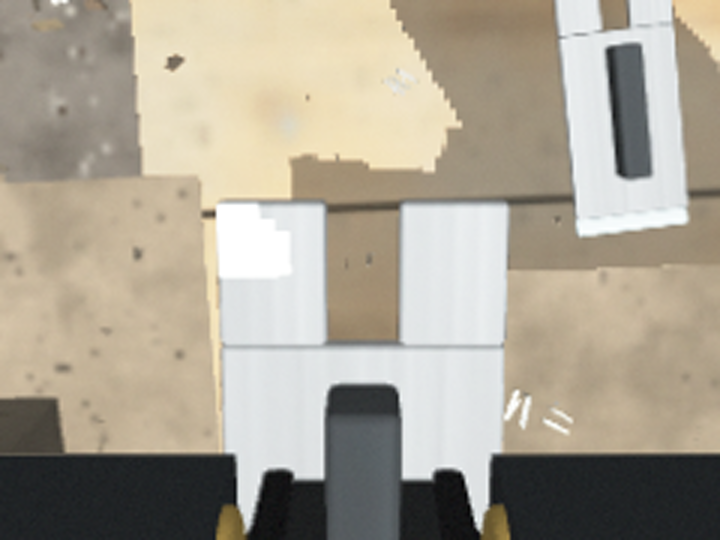

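Call:
play_rows:
  steps:
    - [[-0.0045,-0.0489,0,0,0,0,0.0],[-0.0045,-0.0489,0,0,0,0,0.0],[-0.0045,-0.0489,0,0,0,0,0.0],[-0.0045,-0.0489,0,0,0,0,0.0],[-0.0045,-0.0489,0,0,0,0,0.0],[-0.0045,-0.0489,0,0,0,0,0.0],[-0.0045,-0.0489,0,0,0,0,0.0],[-0.0045,-0.0489,0,0,0,0,0.0],[-0.0045,-0.0489,0,0,0,0,0.0],[-0.0045,-0.0489,0,0,0,0,0.0],[-0.0045,-0.0489,0,0,0,0,0.0],[0,0,0,0,0,0,0.0]]

```text
time_s: 16.45
tool_pos: [0.5336, -0.2519, 0.2796]
tool_rot: [-179.7, -0.1, 177.1]
force: [0.5, 0.0, -0.7]
grip_width: 0.0094
grasp_force: 40.0
```

Call:
play_rows:
  steps:
    - [[0,0,0.03,0,0,0,0.0],[0,0,0.03,0,0,0,0.0],[0,0,0.03,0,0,0,0.0],[0,0,0.03,0,0,0,0.0],[0,0,0.03,0,0,0,0.0],[0,0,0.03,0,0,0,0.0],[0,0,0.02,0,0,0,0.0],[0,0,0.01,0,0,0,0.0],[0,0,0,0,0,0,0.0],[0,0,0,0,0,0,0.0]]

```text
time_s: 17.45
tool_pos: [0.5372, -0.2429, 0.0704]
tool_rot: [-180.0, 0.1, 177.7]
force: [0.1, 0.2, -0.5]
grip_width: 0.0096
grasp_force: 40.0
```

Run:
```python
from h import *
r=read_camera("wrist"); show(r,"w7.png",(180,90,460,300),2.5)
delta(.5377,-.2421,.034,177.7)
```

```text
pose [ 0.5376 -0.2431  0.0709] [-1.7998e+02  1.2000e-01  1.7766e+02] shift [-0.      0.001   0.0369] turn z -0.0007
```

View pics/w7.png

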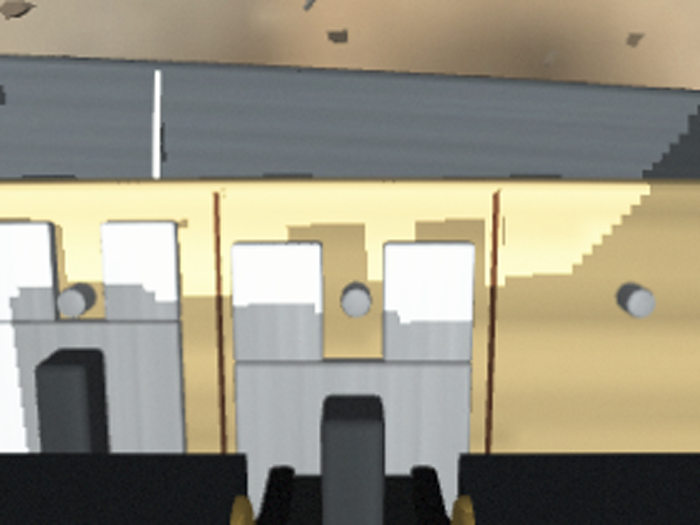

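Call:
play_rows:
  steps:
    - [[0,0.001,0.01,0,0,0,0.0],[0,0,0.01,0,0,0,0.0],[0,0,0.01,0,0,0,0.0],[0,0,0.005,0,0,0,0.0],[0,0,0.002,0,0,0,0.0],[0,0,0,0,0,0,0.0],[0,0,0,0,0,0,0.0]]

```text
time_s: 18.2
tool_pos: [0.5359, -0.2412, 0.0348]
tool_rot: [179.8, -0.1, 177.6]
force: [-8.6, 4.8, 21.2]
grip_width: 0.0099
grasp_force: 40.0
```

Call:
play_rows:
  steps:
    - [[0,0,-0.0015,0,0,0,0.0],[0,0,0,0,0,0,0.0],[0,0,0,0,0,0,0.026],[0,0,0,0,0,0,0.026],[0,0,0,0,0,0,0.026],[0,0,-0.02,0,0,0,0.026],[0,0,-0.03,0,0,0,0.026],[0,0,-0.04,0,0,0,0.026],[0,0,-0.04,0,0,0,0.026],[0,0,-0.04,0,0,0,0.026],[0,0,-0.04,0,0,0,0.026],[0,0,-0.04,0,0,0,0.026]]

```text
time_s: 19.4
tool_pos: [0.5364, -0.2417, 0.2854]
tool_rot: [180.0, 0.0, 177.6]
force: [0.4, -0.5, 0.1]
grip_width: 0.0262
grasp_force: 0.0
```

Call:
play_rows:
  steps:
    - [[-0.04,0,0,0,0,0,0.026],[-0.04,0,0,0,0,0,0.026],[0,0,0,0,0,0,0.026],[0,0,0,0,0,0,0.026],[0,0,0,0,0,0,0.026]]

```text
time_s: 19.9
tool_pos: [0.6155, -0.2459, 0.2839]
tool_rot: [-180.0, -0.1, 177.5]
force: [-0.5, 0.0, 0.2]
grip_width: 0.0261
grasp_force: 0.0
```

```bash
cat > pins.py <<'E'
from h import *
r=read_camera("wrist")
for d in silhouettes("wrist","sled"):
    if d["p"]>.4: print(round(d["p"],2),d["pixels"].sum(),pr(fitany(r,d["pixels"],SLED,.006,[0])[0]))
f4=r["frame"][50:250,200:440].astype(int)
w=((f4.min(2)>150)&(f4.max(2)-f4.min(2)<30)).astype(np.uint8)
n,l,s,c=cv2.connectedComponentsWithStats(w)
for i in range(1,n):
    if 8<s[i,4]<80: print(s[i],unproj(r,[c[i]+[200,50]],.034)[0].round(4))
blades(r,(180,50,460,260),z=.024,thr=150,amin=1000,yaws=(0,))
t=read_camera("top"); blades(t,(150,225,245,290),z=0,thr=185,amin=150,yaws=(0,20))
delta(.464,.3895,.1,185)
E
python3 pins.py; python3 -c "
from h import *
show(read_camera('wrist'),'w8.png',(180,50,500,290),2.5)"
```

```text
0.83 11729 [ 531.57 -241.97   -2.44    0.64]
[37  0  8  8 51] [ 0.4656 -0.3147  0.034 ]
[78  0  2 20 37] [ 0.4737 -0.2796  0.034 ]
[60 40  6  6 30] [ 0.5023 -0.2968  0.034 ]
[118  40   6   6  28] [ 0.5049 -0.2412  0.034 ]
[177  40   6   6  31] [ 0.507  -0.1852  0.034 ]
[ 16 105   8   5  15] [ 0.5602 -0.3428  0.034 ]
[ 19 109   7   8  21] [ 0.5657 -0.3412  0.034 ]
[  0 184   3   5   9] [ 0.6396 -0.3709  0.034 ]
2030 362 240 [[674.91, -182.28, 3.34, 1.38]]
3984 335 196 [[693.14, -285.0, 15.92, 1.0]]
3625 264 125 [[532.19, -297.72, -2.09, 0.03]]
3647 321 124 [[533.85, -241.57, -2.26, 0.02]]
423 168 264 [[459.65, 389.47, 5.56, 0.13], [460.52, 389.29, 5.87, 0.14]]
pose [ 0.6157 -0.2457  0.2849] [1.7997e+02 7.0000e-02 1.7755e+02] shift [0.1789 0.628  0.185 ] turn z -0.13
```

View pics/w8.png

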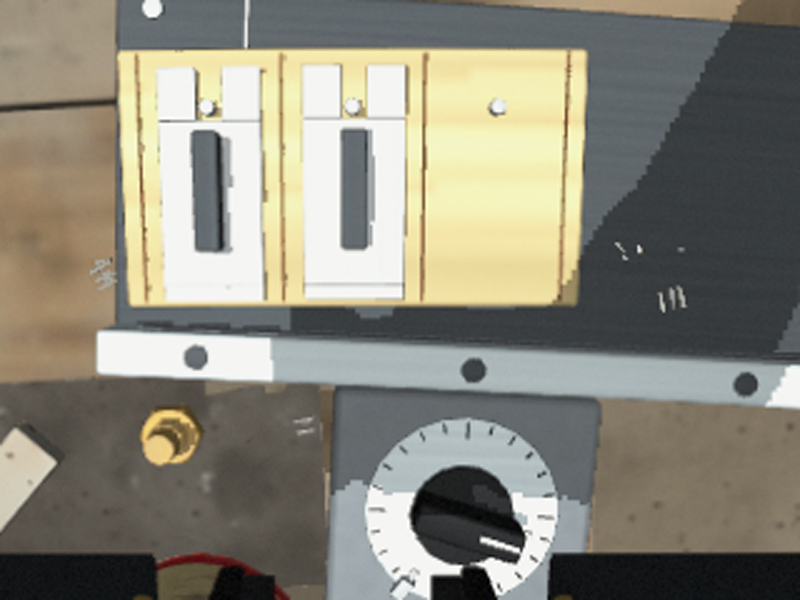

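Call:
play_rows:
  steps:
    - [[0.0128,0.0449,0,0,0,0,0.026],[0.0128,0.0449,0,0,0,0,0.026],[0.0128,0.0449,0,0,0,0,0.026],[0.0128,0.0449,0,0,0,0,0.026],[0.0128,0.0449,0,0,0,0,0.026],[0.0128,0.0449,0,0,0,0,0.026],[0.0128,0.0449,0,0,0,0,0.026],[0.0128,0.0449,0,0,0,0,0.026],[0.0128,0.0449,0,0,0,0,0.026],[0.0128,0.0449,0,0,0,0,0.026],[0.0128,0.0449,0,0,0,0,0.026],[0.0128,0.0449,0,0,0,0,0.026]]

```text
time_s: 21.3
tool_pos: [0.4846, 0.3009, 0.285]
tool_rot: [179.9, 0.1, 177.6]
force: [0.1, -0.4, -0.1]
grip_width: 0.026
grasp_force: 0.0
```

Call:
play_rows:
  steps:
    - [[0.0128,0.0449,0,0,0,0,0.026],[0.0128,0.0449,0,0,0,0,0.026],[0,0,0.03,0,0,-0.13,0.026],[0,0,0.04,0,0,0,0.026],[0,0,0.04,0,0,0,0.026],[0,0,0.04,0,0,0,0.026],[0,0,0.035,0,0,0,0.026],[0,0,0,0,0,0,0.026],[0,0,0,0,0,0,0.026]]

```text
time_s: 22.2
tool_pos: [0.4638, 0.3903, 0.1001]
tool_rot: [180.0, 0.0, -174.9]
force: [0.6, -0.5, 0.6]
grip_width: 0.026
grasp_force: 0.0
```

Run:
```python
from h import *
r=read_camera("wrist"); 
for t in (150,200): blades(r,(150,40,500,310),thr=t,amin=2000,yaws=(0,))
delta(.4635,.3897,.0085,185.2)
```

```text
7848 319 239 [[461.22, 389.38, 5.01, 0.04]]
15120 269 84 [[368.55, 339.8, 10.56, 0.83]]
6898 317 245 [[460.75, 389.36, 5.21, 0.17]]
6518 244 83 [[391.89, 333.66, -1.18, 0.9]]
pose [0.4647 0.3911 0.1014] [ 1.7988e+02  1.5000e-01 -1.7494e+02] shift [ 0.0015 -0.0015  0.0929] turn z -0.0025
```

Call:
play_rows:
  steps:
    - [[0.0005,-0.001,0.02,0,0,0,0.026],[0,0,0.02,0,0,0,0.026],[0,0,0.02,0,0,0,0.026],[0,0,0.02,0,0,0,0.026],[0,0,0.012,0,0,0,0.026],[0,0,0,0,0,0,0.026],[0,0,0,0,0,0,0.0],[0,0,0,0,0,0,0.0],[0,0,0,0,0,0,0.0],[0,0,0,0,0,0,0.0]]

```text
time_s: 23.25
tool_pos: [0.464, 0.39, 0.0084]
tool_rot: [179.9, 0.1, -174.9]
force: [-0.4, -0.4, 4.4]
grip_width: 0.0095
grasp_force: 40.0
```

Call:
play_rows:
  steps:
    - [[0,0,-0.01,0,0,0,0.0],[0,0,-0.03,0,0,0,0.0],[0,0,-0.04,0,0,0,0.0],[0,0,-0.04,0,0,0,0.0],[0,0,-0.04,0,0,0,0.0],[0,0,-0.04,0,0,0,0.0],[0,0,-0.04,0,0,0,0.0],[0,0,-0.03,0,0,0.13,0.0],[0,0,0,0,0,0,0.0],[0,0,0,0,0,0,0.0]]

```text
time_s: 24.25
tool_pos: [0.4632, 0.3894, 0.2778]
tool_rot: [179.9, 0.0, 177.7]
force: [0.2, 0.1, -2.8]
grip_width: 0.0095
grasp_force: 40.0
```

Run:
```python
from h import *
r=read_camera("wrist"); held(r)
f=r["frame"][180:245:2,262:380].astype(int); w=(f.min(2)>120)&(f.max(2)-f.min(2)<30); print([(180+2*i,int(w[i].sum())) for i in range(len(w))])
delta(.5399,-.1863,.072,177.7);print(get_obs()["grip_width"])
```

```text
195 [[44.4, -19.9], [44.3, -4.6], [44.3, 5.1], [44.4, 20.0]]
205 [[40.3, -19.6], [40.3, -4.6], [40.3, 5.1], [40.3, 20.1]]
215 [[36.2, -19.8], [36.2, -2.6], [36.2, 5.1], [36.2, 20.2]]
225 [[32.0, -19.9], [32.0, 1.1], [32.0, 3.1], [32.0, 20.4]]
250 [[21.4, -19.8], [21.4, -4.3], [21.4, 4.8], [21.4, 20.2]]
[(180, 0), (182, 0), (184, 0), (186, 33), (188, 73), (190, 76), (192, 76), (194, 76), (196, 74), (198, 74), (200, 74), (202, 74), (204, 74), (206, 75), (208, 75), (210, 75), (212, 75), (214, 78), (216, 80), (218, 76), (220, 77), (222, 78), (224, 81), (226, 81), (228, 78), (230, 73), (232, 73), (234, 83), (236, 96), (238, 96), (240, 96), (242, 96), (244, 96)]
pose [0.4627 0.389  0.2764] [-1.7995e+02 -5.0000e-02  1.7768e+02] shift [-0.1006 -0.5715  0.2048] turn z -0.0003
0.00954542581199328
```

Call:
play_rows:
  steps:
    - [[-0.0084,-0.0477,0,0,0,0,0.0],[-0.0084,-0.0477,0,0,0,0,0.0],[-0.0084,-0.0477,0,0,0,0,0.0],[-0.0084,-0.0477,0,0,0,0,0.0],[-0.0084,-0.0477,0,0,0,0,0.0],[-0.0084,-0.0477,0,0,0,0,0.0],[-0.0084,-0.0477,0,0,0,0,0.0],[-0.0084,-0.0477,0,0,0,0,0.0],[-0.0084,-0.0477,0,0,0,0,0.0],[-0.0084,-0.0477,0,0,0,0,0.0],[-0.0084,-0.0477,0,0,0,0,0.0],[-0.0084,-0.0477,0,0,0,0,0.0]]

```text
time_s: 25.5
tool_pos: [0.5392, -0.1881, 0.2755]
tool_rot: [179.9, -0.1, 177.7]
force: [1.0, 0.4, -0.5]
grip_width: 0.01
grasp_force: 40.0
```

Call:
play_rows:
  steps:
    - [[0,0,0,0,0,0,0.0],[0,0,0.03,0,0,0,0.0],[0,0,0.03,0,0,0,0.0],[0,0,0.03,0,0,0,0.0],[0,0,0.03,0,0,0,0.0],[0,0,0.03,0,0,0,0.0],[0,0,0.03,0,0,0,0.0],[0,0,0.02,0,0,0,0.0],[0,0,0,0,0,0,0.0],[0,0,0,0,0,0,0.0],[0,0,0,0,0,0,0.0]]

```text
time_s: 26.6
tool_pos: [0.5408, -0.1868, 0.0781]
tool_rot: [-180.0, 0.1, 177.6]
force: [-0.1, 0.3, -0.5]
grip_width: 0.0095
grasp_force: 40.0
```

Run:
```python
from h import *
r=read_camera("wrist"); show(r,"w9.png",(180,90,460,300),2.5)
delta(.540,-.1867,.033,177.7);print(get_obs()["grip_width"])
# notch/pin gap along the pin row: columns of blade edges and pin
f=r["frame"].astype(int); w=((f.min(2)>120)&(f.max(2)-f.min(2)<30))
p=proj(r,[[.507,-.1852,.034]])[0]; print("pin px",p)
for row in (int(p[1])-12,int(p[1])-6,int(p[1]),int(p[1])+8):
    x=np.where(w[row,260:400])[0]+260; b=np.where(np.diff(x)>1)[0]; print(row,x[0],[(int(x[i]),int(x[i+1])) for i in b],x[-1])
```

```text
pose [ 0.541  -0.1869  0.0783] [-1.8000e+02  1.2000e-01  1.7764e+02] shift [0.0011 0.0001 0.0453] turn z -0.0011
0.00954064042968316
pin px [321.26545005 206.37329953]
194 272 [(308, 334)] 370
200 272 [(308, 334)] 369
206 272 [(308, 317), (327, 333)] 369
214 272 [(307, 334)] 369
```

Call:
play_rows:
  steps:
    - [[0.0005,0,0.015,0,0,0,0.0],[0.0005,0,0.015,0,0,0,0.0],[0,0,0.01,0,0,0,0.0],[0,0,0.003,0,0,0,0.0],[0,0,0.0015,0,0,0,0.0],[0,0,0,0,0,0,0.0],[0,0,0,0,0,0,0.0]]

```text
time_s: 27.35
tool_pos: [0.5393, -0.1869, 0.0325]
tool_rot: [-180.0, 0.0, 177.6]
force: [1.1, -0.6, -1.1]
grip_width: 0.0091
grasp_force: 40.0
```

Call:
play_rows:
  steps:
    - [[0,0,0,0,0,0,0.026],[0,0,0,0,0,0,0.026],[0,0,0,0,0,0,0.026],[0,0,-0.02,0,0,0,0.026],[0,0,-0.03,0,0,0,0.026],[0,0,-0.04,0,0,0,0.026],[0,0,-0.04,0,0,0,0.026],[0,0,-0.04,0,0,0,0.026],[0,0,-0.04,0,0,0,0.026],[0,0,-0.04,0,0,0,0.026],[-0.04,-0.01,0,0,0,0,0.026],[-0.04,-0.01,0,0,0,0,0.026]]

```text
time_s: 28.55
tool_pos: [0.6203, -0.2097, 0.2864]
tool_rot: [179.9, 0.4, 177.7]
force: [-0.2, 0.1, 0.8]
grip_width: 0.026
grasp_force: 0.0
```

Call:
play_rows:
  steps:
    - [[0,0,0,0,0,0,0.04],[0,0,0,0,0,0,0.04],[0,0,0,0,0,0,0.04]]

```text
time_s: 28.85
tool_pos: [0.6172, -0.2106, 0.2828]
tool_rot: [180.0, -0.0, 177.6]
force: [-0.1, -0.8, -0.0]
grip_width: 0.0381
grasp_force: 0.0
```

Run:
```python
from h import *
r=read_camera("wrist")
blades(r,(180,50,460,260),z=.024,thr=150,amin=1000,yaws=(0,))
for d in silhouettes("wrist","sled"):
    if d["p"]>.4: print(round(d["p"],2),d["pixels"].sum(),pr(fitany(r,d["pixels"],SLED,.006,[0])[0]))
delta(.75,-.2,.26,177.7)
```

```text
2395 324 238 [[676.16, -235.54, -3.28, 1.12]]
4525 315 197 [[715.94, -188.14, -25.78, 1.0]]
3557 228 125 [[532.1, -298.13, -1.96, 0.05]]
3618 341 124 [[536.41, -186.71, -2.15, 0.03]]
3675 285 124 [[534.08, -241.73, -2.42, 0.02]]
0.89 7749 [ 531.43 -241.68   -1.82    1.5 ]
0.41 1457 [ 794.14 -251.76  -34.12    1.  ]
pose [ 0.6173 -0.2103  0.2836] [1.7994e+02 8.0000e-02 1.7757e+02] shift [-0.1321  0.0159  0.0238] turn z -0.0022
```

Call:
play_rows:
  steps:
    - [[-0.045,0,0,0,0,0,0.04],[-0.045,0,0,0,0,0,0.04],[-0.04,0,0,0,0,0,0.04],[0,0,0,0,0,0,0.04],[0,0,0,0,0,0,0.04],[0,0,0,0,0,0,0.04]]

```text
time_s: 29.55
tool_pos: [0.7469, -0.2162, 0.2844]
tool_rot: [-180.0, 0.1, 177.5]
force: [0.9, -1.1, 0.8]
grip_width: 0.0401
grasp_force: 0.0
```

Run:
```python
from h import *
r=read_camera("wrist"); delta(.75,-.2,.26,177.7)
p=proj(r,[[.68,-.205,.04]])[0].astype(int);print(p)
for n in ("dial","dial_pointer","rider_mark","dial_grip"):
    for d in silhouettes("wrist",n)[:2]: print(n,round(d["p"],2),np.round(d["extent"]))
x0,y0=max(p[0]-80,0),max(p[1]-60,0); print(x0,y0)
show(r,"w10.png",(x0,y0,x0+160,y0+120),5)
```

```text
pose [ 0.7468 -0.2161  0.2848] [1.7999e+02 1.2000e-01 1.7753e+02] shift [-0.0024  0.0163  0.0249] turn z -0.003
[329 138]
dial 0.96 [308. 104. 359. 150.]
dial 0.4 [187.   0. 380.  40.]
rider_mark 0.61 [305. 156. 311. 163.]
rider_mark 0.57 [321.   0. 368.  32.]
dial_grip 0.97 [309. 104. 359. 147.]
249 78
```

View pics/w10.png

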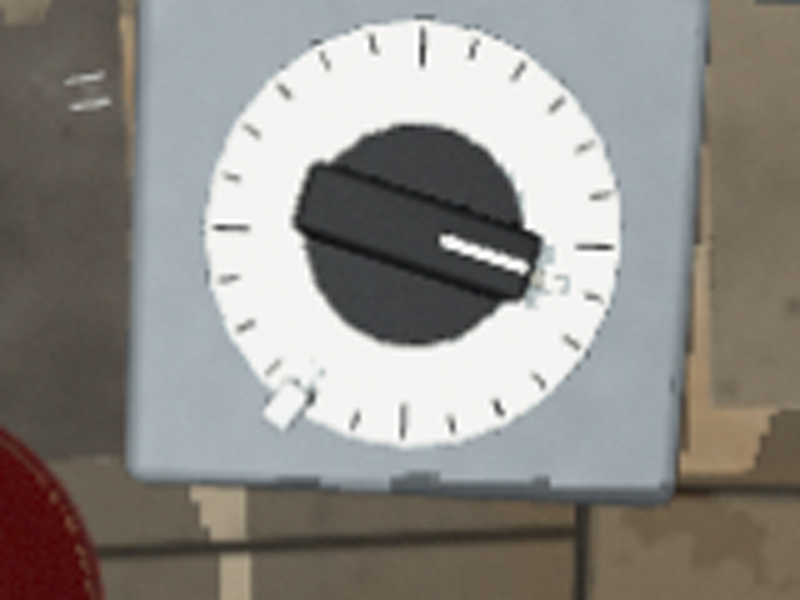

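```bash
cat > ang.py <<'E'
from h import *
r=read_camera("wrist"); g=lambda a:(np.array(a)+.5)/5-.5+[249,78]
E_=unproj(r,g([[207,228],[620,240],[423,19],[405,447],[545,70],[275,85],[560,390]]),.038)
A=np.c_[2*E_[:,:2],np.ones(len(E_))]; s=np.linalg.lstsq(A,(E_[:,:2]**2).sum(1),rcond=None)[0]; c=s[:2]; print("axis",c,"rad",np.sqrt(s[2]+c@c),np.hypot(*(E_[:,:2]-c).T).round(4))
def ang(p,z): q=unproj(r,g([p]),z)[0][:2]-c; return round(np.rad2deg(np.arctan2(q[1],q[0])),1),round(np.hypot(*q)*1e3,1)
L=unproj(r,g([[440,240],[528,268],[320,165],[538,237],[300,225],[520,299]]),.0675)[:,:2]
for i in (0,2,4): d=L[i+1]-L[i]; print("bar dir",np.rad2deg(np.arctan2(d[1],d[0])).round(1))
print("bar mid",L[2:].mean(0), "axis from ticks 0/180:")
T=unproj(r,g([[423,47],[404,421],[230,228],[595,247]]),.038)[:,:2]
for a,b in ((0,1),(2,3)): d=T[b]-T[a]; print(np.rad2deg(np.arctan2(d[1],d[0])).round(1),(T[a]+T[b])/2)
for p,z in (([288,403],.042),([278,413],.038),([312,386],.04),([316,372],.04),([545,280],.040)): print(p,ang(p,z))
delta(*c,.05,0)
E
python3 ang.py
```

```text
axis [ 0.66862696 -0.20131572] rad 0.03963548028159522 [0.0399 0.0392 0.0404 0.0395 0.0395 0.0389 0.0401]
bar dir 70.6
bar dir 69.9
bar dir 69.5
bar mid [ 0.66820826 -0.20131797] axis from ticks 0/180:
-5.1 [ 0.66818413 -0.20170593]
84.8 [ 0.66822841 -0.20182162]
[288, 403] (np.float64(-40.9), np.float64(39.3))
[278, 413] (np.float64(-41.3), np.float64(42.3))
[312, 386] (np.float64(-38.1), np.float64(34.0))
[316, 372] (np.float64(-39.8), np.float64(31.4))
[545, 280] (np.float64(70.6), np.float64(25.9))
pose [ 0.7477 -0.2152  0.2838] [1.7996e+02 9.0000e-02 1.7761e+02] shift [0.08   0.0105 0.2337] turn z 3.0999
```

Call:
play_rows:
  steps:
    - [[0,0,0,0,0,0.145,0.04],[0,0,0,0,0,0.145,0.04],[0,0,0,0,0,0.145,0.04],[0,0,0,0,0,0.145,0.04],[0,0,0,0,0,0.145,0.04],[0,0,0,0,0,0.145,0.04],[0,0,0,0,0,0.145,0.04],[0,0,0,0,0,0.145,0.04],[0,0,0,0,0,0.145,0.04],[0,0,0,0,0,0.145,0.04],[0,0,0,0,0,0.145,0.04],[0,0,0,0,0,0.145,0.04]]

```text
time_s: 31.05
tool_pos: [0.748, -0.2152, 0.283]
tool_rot: [180.0, -0.0, 77.6]
force: [0.1, -0.2, -0.5]
grip_width: 0.0399
grasp_force: 0.0
```

Call:
play_rows:
  steps:
    - [[0,0,0,0,0,0.14,0.04],[0,0,0,0,0,0,0.04],[0,0,0,0,0,0,0.04],[0,0,0,0,0,0,0.04]]

```text
time_s: 31.45
tool_pos: [0.7481, -0.2153, 0.2828]
tool_rot: [180.0, -0.0, 70.0]
force: [0.5, 0.6, -0.1]
grip_width: 0.0401
grasp_force: 0.0
```

Run:
```python
from h import *
delta(.6684,-.2016,.120,70); print(get_obs()["qpos"].round(1))
```

```text
pose [ 0.7481 -0.2153  0.2828] [ 1.7999e+02 -3.0000e-02  7.0040e+01] shift [-0.0144 -0.0796  0.1627] turn z 0.0007
[-14.7  45.7  63.4  55.3 -40.3  97.7  13.3]
```

Run:
```python
from h import *
t=read_camera("top"); s=read_camera("scene")
print("top near-bottom edge z0",unproj(t,[[422,180],[410,172]],0).round(3).tolist())
print("scene bottom edge z0",unproj(s,[[460,308],[438,300],[483,300]],0).round(3).tolist())
for z in (.1,.13,.16,.2): print(z,unproj(t,[[409,152],[449,152],[429,172],[429,134]],z).round(3).tolist(),unproj(s,[[440,247],[486,247]],z).round(3).tolist())
```

```text
top near-bottom edge z0 [[0.697, -0.321, 0.0], [0.721, -0.287, 0.0]]
scene bottom edge z0 [[0.717, -0.351, 0.0], [0.7, -0.299, 0.0], [0.786, -0.355, 0.0]]
0.1 [[0.745, -0.269, 0.1], [0.744, -0.375, 0.1], [0.689, -0.319, 0.1], [0.795, -0.324, 0.1]] [[0.745, -0.246, 0.1], [0.834, -0.304, 0.1]]
0.13 [[0.734, -0.263, 0.13], [0.733, -0.367, 0.13], [0.679, -0.313, 0.13], [0.783, -0.318, 0.13]] [[0.699, -0.292, 0.13], [0.782, -0.347, 0.13]]
0.16 [[0.723, -0.258, 0.16], [0.722, -0.36, 0.16], [0.67, -0.306, 0.16], [0.771, -0.311, 0.16]] [[0.652, -0.338, 0.16], [0.73, -0.389, 0.16]]
0.2 [[0.709, -0.25, 0.2], [0.708, -0.349, 0.2], [0.657, -0.297, 0.2], [0.755, -0.302, 0.2]] [[0.59, -0.399, 0.2], [0.661, -0.446, 0.2]]
```

Call:
play_rows:
  steps:
    - [[0,0,0,0,0,0.145,0.0],[0,0,0,0,0,0.145,0.0],[0,0,0,0,0,0.145,0.0],[0,0,0,0,0,0.145,0.0],[0,0,0,0,0,0.145,0.0],[0,0,0,0,0,0.145,0.0],[0,0,0,0,0,0.145,0.0],[0,0,0,0,0,0.145,0.0],[0,0,0,0,0,0.145,0.0],[0,0,0,0,0,0.145,0.0],[0,0,0,0,0,0.145,0.0],[0,0,0,0,0,0.145,0.0]]
  force: 20

```text
time_s: 32.75
tool_pos: [0.7482, -0.2154, 0.2826]
tool_rot: [-180.0, -0.0, -30.1]
force: [-0.3, -0.1, 1.0]
grip_width: 0.0004
grasp_force: 0.0
```

Call:
play_rows:
  steps:
    - [[0,0,0,0,0,0.14,0.0],[0,0,0,0,0,0.047,0.0],[0,0,0,0,0,0,0.0],[0,0,0,0,0,0,0.0],[0,0,0,0,0,0,0.0]]

```text
time_s: 33.25
tool_pos: [0.7482, -0.2154, 0.2826]
tool_rot: [-180.0, -0.0, -40.4]
force: [0.4, -0.4, 0.2]
grip_width: 0.0007
grasp_force: 0.0
```

Run:
```python
from h import *
c=np.array([.6684,-.2016]); y=np.deg2rad(-40.5); tx=np.array([np.cos(y),np.sin(y)]); ty=np.array([np.sin(y),-np.cos(y)])
w=c-.038*tx-.016*ty; delta(*w,.120,-40.5); print(get_obs()["qpos"].round(1))
```

```text
pose [ 0.7482 -0.2154  0.2826] [-179.99   -0.    -40.43] shift [-0.1077  0.0252  0.1626] turn z 0.0012
[-16.1  48.3  69.4  55.4 -45.1  99.3 -95.2]
```

Call:
play_rows:
  steps:
    - [[-0.0215,0.005,0,0,0,0,0.0],[-0.0215,0.005,0,0,0,0,0.0],[-0.0215,0.005,0,0,0,0,0.0],[-0.0215,0.005,0,0,0,0,0.0],[-0.0215,0.005,0,0,0,0,0.0],[0,0,0.04,0,0,0,0.0],[0,0,0.04,0,0,0,0.0],[0,0,0.04,0,0,0,0.0],[0,0,0.04,0,0,0,0.0],[0,0,0,0,0,0,0.0],[0,0,0,0,0,0,0.0]]

```text
time_s: 34.35
tool_pos: [0.6502, -0.1647, 0.1232]
tool_rot: [180.0, -0.0, -40.5]
force: [0.6, 0.2, 0.4]
grip_width: 0.0004
grasp_force: 0.0
```

```bash
cat > dd.py <<'E'
from h import *
c=np.array([.6684,-.2016]); y=np.deg2rad(-40.5); tx=np.array([np.cos(y),np.sin(y)]); ty=np.array([np.sin(y),-np.cos(y)])
o=get_obs(); q=o["tool_pos"][:2]-c; print("dial frame mm",round(q@tx*1e3,1),round(q@ty*1e3,1),o["tool_pos"][2].round(4),o["tool_rot"].round(1),o["qpos"].round(1))
r=read_camera("wrist"); print(proj(r,[[*c,.0675],[*c,.038]]).round(0).tolist())
for n in ("dial_grip","rider_mark"):
    for d in silhouettes("wrist",n)[:2]:
        m=d["pixels"]; ys,xs=np.where(m); print(n,round(d["p"],2),np.round(d["extent"]),m.sum())
E
python3 dd.py
```

```text
dial frame mm -37.8 -16.2 0.1232 [180.   -0.  -40.5] [-32.2  39.2  65.3  88.6 -36.3  75.8 -93.2]
[[351.0, 194.0], [347.0, 188.0]]
dial_grip 0.85 [300. 155. 393. 221.] 4238
dial_grip 0.16 [529. 181. 638. 306.] 7069
rider_mark 0.58 [349. 112. 355. 136.] 217
```

Call:
play_rows:
  steps:
    - [[0,0,0.025,0,0,0,0.0],[0,0,0.025,0,0,0,0.0],[0,0,0.015,0,0,0,0.0],[0,0,0.008,0,0,0,0.0],[0,0,0,0,0,0,0.0]]

```text
time_s: 35.0
tool_pos: [0.6502, -0.1646, 0.0495]
tool_rot: [180.0, 0.0, -40.5]
force: [0.4, -0.8, 0.2]
grip_width: 0.0004
grasp_force: 0.0
```

Call:
play_rows:
  steps:
    - [[0.004,0,0,0,0,0,0.0],[0.004,0,0,0,0,0,0.0],[0.004,0,0,0,0,0,0.0],[0.004,0,0,0,0,0,0.0],[0.004,0,0,0,0,0,0.0],[0.004,0,0,0,0,0,0.0],[0.004,0,0,0,0,0,0.0],[0.003,0,0,0,0,0,0.0],[0.003,0,0,0,0,0,0.0],[0.003,0,0,0,0,0,0.0],[0.002,0,0,0,0,0,0.0]]

```text
time_s: 36.1
tool_pos: [0.6801, -0.1886, 0.0491]
tool_rot: [-179.9, 0.1, -40.4]
force: [-0.3, 3.6, 0.0]
grip_width: 0.0005
grasp_force: 1.4
```

```bash
cat >> dd.py <<'E'
d=[d for d in silhouettes("wrist","dial_grip")][0]; 
BAR=[box(-22,22,-6.5,6.5,0,24)]
f=r["frame"].astype(int); ww=[]
P=proj(r,[[*c,.038]])[0]
for u,v in [(int(P[0])+dx,int(P[1])+dy) for dx in range(-60,61) for dy in range(-60,61)]:
    if 0<=u<640 and 0<=v<480 and f[v,u].min()>150 : ww.append((u,v))
print("white near",len(ww))
E
python3 dd.py
```

```text
dial frame mm 0.4 -17.5 0.0491 [-1.799e+02  1.000e-01 -4.040e+01] [-25.5  46.1  59.9  86.3 -41.2  71.6 -90.4]
[[366.0, 321.0], [359.0, 292.0]]
dial_grip 0.78 [322. 232. 403. 277.] 1579
dial_grip 0.16 [497. 299. 617. 479.] 2229
rider_mark 0.91 [360. 196. 372. 229.] 389
white near 3448
```

Call:
play_rows:
  steps:
    - [[-0.003,-0.005,0,0,0,0,0.0],[0,-0.012,0,0,0,0,0.0],[0,-0.012,0,0,0,0,0.0],[0.008,0,0,0,0,0,0.0],[0.009,0,0,0,0,0,0.0],[0,0.005,0,0,0,0,0.0],[0,0.005,0,0,0,0,0.0],[0,0.004,0,0,0,0,0.0],[0,0.004,0,0,0,0,0.0],[0,0.003,0,0,0,0,0.0],[0,0,0,0,0,0,0.0]]

```text
time_s: 37.4
tool_pos: [0.6952, -0.1935, 0.0497]
tool_rot: [-180.0, -0.0, -40.6]
force: [0.7, 0.5, 0.1]
grip_width: 0.0005
grasp_force: 0.0
```

Call:
play_rows:
  steps:
    - [[0,-0.008,0,0,0,0,0.0],[0,0,-0.035,0,0,0,0.03],[0,0,-0.035,0,0,0,0.04],[-0.014,0.025,-0.01,0,0,0,0.05],[0,0.006,0,0,0,0,0.05],[0,0,0,0,0,0,0.05],[0,0,0,0,0,0,0.05]]

```text
time_s: 38.1
tool_pos: [0.6707, -0.1998, 0.1284]
tool_rot: [-180.0, 0.1, -40.4]
force: [-0.1, 0.7, 0.5]
grip_width: 0.0404
grasp_force: 0.0
```

```bash
python3 dd.py; python3 -c "
from h import *
r=read_camera('wrist'); show(r,'w11.png',(200,60,480,270),2.8)"
```

```text
dial frame mm 0.6 -2.9 0.1284 [-1.80e+02  1.00e-01 -4.04e+01] [-26.2  41.7  63.4  83.4 -37.5  77.9 -91.4]
[[325.0, 261.0], [325.0, 247.0]]
dial_grip 0.68 [214. 132. 616. 380.] 33172
dial_grip 0.56 [292. 203. 362. 293.] 3966
rider_mark 0.66 [326. 180. 334. 202.] 178
rider_mark 0.63 [347. 214. 611. 378.] 3011
white near 8482
```

View pics/w11.png

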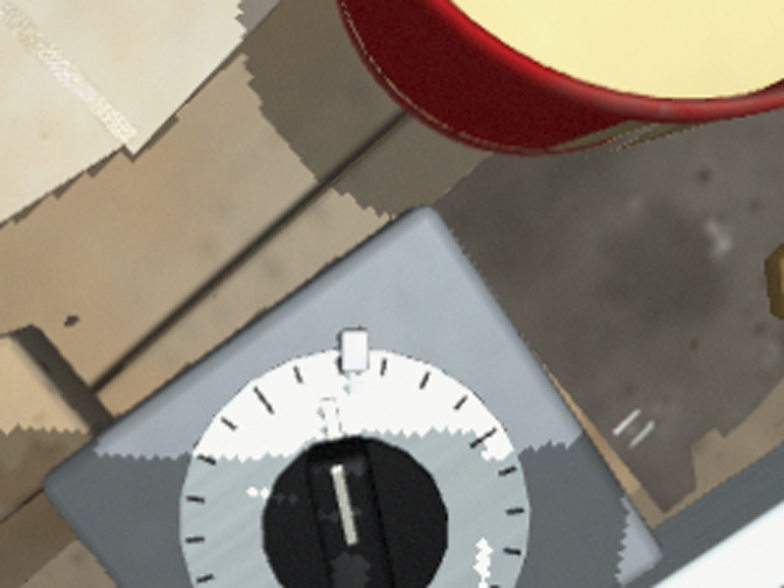

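```bash
cat > rid.py <<'E'
from h import *
from scipy.optimize import least_squares
r=read_camera("wrist"); g=lambda a:(np.array(a)+.5)/2.8-.5+[200,60]
D=unproj(r,g([[181,515],[530,515],[352,349]]),.038)[:,:2]
s=least_squares(lambda c:np.hypot(*(D-c).T)-.0397,[.668,-.2016]).x; print("axis",s.round(4),np.hypot(*(D-s).T).round(4))
for c in (s,np.array([.6684,-.2016])):
    for p,z in (([354,340],.046),([354,362],.046),([350,384],.040),([328,402],.040)):
        q=unproj(r,g([p]),z)[0][:2]-c; print(p,np.rad2deg(np.arctan2(q[1],q[0])).round(1),(np.hypot(*q)*1e3).round(1))
L=unproj(r,g([[336,468],[350,542]]),.0675)[:,:2]; d=L[0]-L[1]; print("bar",np.rad2deg(np.arctan2(d[1],d[0])))
m=[d for d in silhouettes("wrist","rider_mark")][0]["pixels"]; ys,xs=np.where(m); print(xs.mean(),ys.mean())
delta(*s,.050,-40.5)
E
python3 rid.py
```

```text
axis [ 0.6672 -0.2034] [0.0394 0.0394 0.0397]
[354, 340] -39.6 42.5
[354, 362] -39.6 37.8
[350, 384] -38.0 32.4
[328, 402] -28.2 29.0
[354, 340] -42.6 42.7
[354, 362] -42.9 38.1
[350, 384] -41.9 32.6
[328, 402] -32.6 28.9
bar -29.96502625162346
325.45454545454544 185.94886363636363
pose [ 0.6703 -0.201   0.1291] [ 1.7998e+02  2.0000e-02 -4.0480e+01] shift [-0.0008  0.0038  0.0791] turn z 0.0004
```

Call:
play_rows:
  steps:
    - [[0,0.003,0.02,0,0,-0.01,0.05],[0,0,0.02,0,0,0,0.05],[0,0,0.02,0,0,0,0.05],[0,0,0.013,0,0,0,0.05],[0,0,0.006,0,0,0,0.05],[0,0,0,0,0,0,0.0],[0,0,0,0,0,0,0.0],[0,0,0,0,0,0,0.0],[0,0,0,0,0,0,0.0],[0,0,0,0,0,0,0.0],[0,0,0,0,0,0,0.0]]
  force: 15

```text
time_s: 39.55
tool_pos: [0.6686, -0.2034, 0.0511]
tool_rot: [-180.0, -0.0, -39.9]
force: [-0.8, 0.8, 2.0]
grip_width: 0.0131
grasp_force: 14.8
```

Call:
play_rows:
  steps:
    - [[0,0,0,0,0,0,0.04],[0,0,0,0,0,0,0.04],[0,0,-0.02,0,0,0,0.05],[0,0,-0.03,0,0,0,0.05],[0,0,-0.03,0,0,0,0.05],[0,0,0,0,0,0,0.05],[0,0,0,0,0,0,0.05],[0,0,0,0,0,0,0.05]]

```text
time_s: 40.35
tool_pos: [0.6678, -0.2033, 0.1303]
tool_rot: [-180.0, 0.1, -39.9]
force: [-0.6, 0.9, -0.2]
grip_width: 0.0498
grasp_force: 0.0
```

Run:
```python
from h import *
from scipy.optimize import least_squares
r=read_camera("wrist"); f=r["frame"].astype(int); g=f.mean(2)
o=get_obs(); print(o["tool_pos"].round(4),o["tool_rot"].round(2))
print(proj(r,[[.6675,-.203,.0675],[.6675,-.203,.038]]).round(1))
# dark knob component and bright line in it
dk=(g<90).astype(np.uint8); dk[:,:200]=0; dk[:,450:]=0; dk[:150]=0; dk[272:]=0
n,l,s,c=cv2.connectedComponentsWithStats(dk)
for i in range(1,n):
    if s[i,4]>150: print("dark",s[i],c[i].round(1))
for d in silhouettes("wrist","rider_mark")[:2]:
    ys,xs=np.where(d["pixels"]); print("rider",round(d["p"],2),np.round(d["extent"]),xs.mean().round(1),ys.mean().round(1))
cv2.imwrite("pics/_x.png",r["frame"][:,:,::-1])
print("rows gray around pointer")
for v in range(182,262,4): print(v,' '.join(f"{int(x):3d}" for x in g[v,306:346:1]))
```

```text
[ 0.6677 -0.2032  0.1298] [ 1.7998e+02  8.0000e-02 -3.9930e+01]
[[320.  259.5]
 [320.1 246.3]]
dark [ 200  150  120  114 1388] [228.4 207.7]
dark [ 362  150   88   62 3355] [410.7 171.6]
dark [ 287  215   67   57 2977] [320.2 245.4]
dark [415 222  27  21 212] [428.4 231.8]
rows gray around pointer
182 176 176 175 177 176 176 178 176 176 121 192 240 243 244 245 246 246 246 244 191 180 181 181 181 182 182 182 180 182 181 179 180 179 178 178 176 177 176 176 177
186 233 236 242 243 245 246 246 246 231 159 193 240 243 244 245 245 245 244 240 203 242 246 245 246 246 246 244 245 239 236 238 189 166 175 176 176 174 176 174 176
190 246 246 246 246 246 246 246 246 217  91 193 240 242 241 241 242 241 240 233 194 242 246 246 246 151 107 240 246 246 246 246 246 246 246 246 246 246 245 246 244
194 245 246 246 246 246 246 246 246 246 245 246 241 213 235 241 243 244 246 246 245 246 246 246 242 236 241 246 246 246 246 246 246 246 246 246 246 246 246 246 123
198 246 246 246 246 246 246 246 245 246 246 246 204 204 235 241 242 244 245 246 246 246 246 246 246 245 246 246 246 246 246 246 246 246 246 246 2
[... 1778 characters left out ...]
  27  25  29  33  30  29  29  31  28  28  29
246  30  28  26  22  18  29  34  33  30  31  28  34 133 175 179 182  79  29  31  28  26  31  27  24  21  20  28  26  32  23  31  26  28  27  31  27  29  27  30  25
250  30  30  28  21  23  25  33  32  31  29  34  31  96 170 178 178  79  29  29  28  28  31  27  24  17  14  28  29  30  30  29  30  29  27  28  28  27  28  26  27
254  28  31  30  22  20  26  29  29  28  28  28  28  28  30  27  27  28  29  29  29  28  29  27  23  18  15  28  28  30  30  28  29  29  27  27  30  29  27  27  31
258  30  29  27  18  20  28  30  31  31  30  30  28  46  51  53  54  50  49  48  50  51  48  29  32  27  18  25  28  29  28  26  30  29  28  28  26  29  28  28  26
```

Call:
play_rows:
  steps:
    - [[0,0,-0.04,0,0,0,0.05],[0,0,-0.04,0,0,0,0.05],[0,0,-0.04,0,0,0,0.05],[0,0,-0.03,0,0,0,0.05],[-0.0217,0.0307,0,0,0,0,0.05],[-0.0217,0.0307,0,0,0,0,0.05],[-0.0217,0.0307,0,0,0,0,0.05],[-0.0217,0.0307,0,0,0,0,0.05],[-0.0217,0.0307,0,0,0,0,0.05],[-0.0217,0.0307,0,0,0,0,0.05]]

```text
time_s: 41.45
tool_pos: [0.4484, -0.2616, 0.2794]
tool_rot: [179.9, 0.1, -39.9]
force: [-0.7, 1.4, 2.6]
grip_width: 0.0502
grasp_force: 0.0
```

Call:
play_rows:
  steps:
    - [[0,0,0,0,0,-0.14,0.05],[0,0,0,0,0,-0.14,0.05],[0,0,0,0,0,-0.14,0.05],[0,0,0,0,0,-0.14,0.05],[0,0,0,0,0,-0.14,0.05],[0,0,0,0,0,-0.14,0.05],[0,0,0,0,0,-0.14,0.05],[0,0,0,0,0,-0.14,0.05]]

```text
time_s: 42.25
tool_pos: [0.4496, -0.2611, 0.2799]
tool_rot: [-180.0, 0.1, 24.6]
force: [0.2, 0.1, 0.4]
grip_width: 0.05
grasp_force: 0.0
```

Call:
play_rows:
  steps:
    - [[0,0,0,0,0,-0.14,0.05],[0,0,0,0,0,-0.14,0.05],[0,0,0,0,0,-0.14,0.05],[0,0,0,0,0,-0.14,0.05],[0,0,0,0,0,-0.14,0.05],[0,0,0,0,0,-0.14,0.05],[0,0,0,0,0,-0.1,0.05],[0,0,0,0,0,0,0.05],[0,0,0,0,0,0,0.05]]

```text
time_s: 43.15
tool_pos: [0.4498, -0.2612, 0.2802]
tool_rot: [-180.0, -0.0, 78.0]
force: [-0.5, 0.0, 0.4]
grip_width: 0.0496
grasp_force: 0.0
```

```bash
cat > stk.py <<'E'
from h import *
for cam in ("wrist","top","scene"):
    r=read_camera(cam)
    for d in silhouettes(cam,"stick")[:3]:
        e=d["extent"]; 
        if d["p"]<.3 : continue
        b=fitany(r,d["pixels"],STICK,.003,[-6,84])[0]; print(cam,round(d["p"],2),np.round(e),d["pixels"].sum(),pr(b))
delta(.338,-.265,.1,84.15); print(get_obs()["qpos"].round(1))
E
python3 stk.py
```

```text
wrist 0.7 [161. 140. 248. 287.] 4517 [ 3.3886e+02 -2.6676e+02 -5.9800e+00  1.0000e-01]
wrist 0.55 [276. 361. 295. 380.] 159 [ 397.52 -330.07  -19.01    1.  ]
top 0.83 [475. 292. 510. 322.] 346 [ 339.65 -487.11  148.12    1.36]
top 0.73 [372. 296. 401. 321.] 279 [ 356.73 -263.63    8.79    1.35]
scene 0.91 [339. 384. 377. 439.] 797 [ 335.99 -499.69  140.28    1.51]
scene 0.89 [256. 314. 308. 362.] 955 [ 3.3965e+02 -2.6734e+02 -6.7300e+00  2.4000e-01]
pose [ 0.4501 -0.2613  0.2805] [180.    -0.    78.07] shift [-0.0268 -0.1089  0.1805] turn z -0.1062
[-42.   -1.2  69.5  98.    1.1  82.4  15.4]
```

Call:
play_rows:
  steps:
    - [[-0.0047,-0.018,0,0,0,0,0.05],[-0.0047,-0.018,0,0,0,0,0.05],[-0.0047,-0.018,0,0,0,0,0.05],[-0.0047,-0.018,0.03,0,0,0,0.05],[-0.0047,-0.018,0.03,0,0,0,0.05],[-0.0047,-0.018,0.03,0,0,0,0.05],[0,0,0.03,0,0,-0.105,0.05],[0,0,0.03,0,0,0,0.05],[0,0,0,0,0,0,0.05],[0,0,0,0,0,0,0.05]]

```text
time_s: 44.45
tool_pos: [0.3387, -0.2667, 0.1311]
tool_rot: [-180.0, 0.0, 84.1]
force: [0.2, 0.5, 0.8]
grip_width: 0.0499
grasp_force: 0.0
```

```bash
sed -i 's/("wrist","top","scene")/("wrist",)/; s/.338,-.265,.1,84.15/.3387,-.2668,.028,84/' stk.py; python3 stk.py
```

```text
wrist 0.97 [251.  89. 373. 304.] 7958 [ 3.3827e+02 -2.6628e+02 -5.9100e+00  1.5000e-01]
pose [ 0.3398 -0.2671  0.1321] [1.7987e+02 4.0000e-02 8.4120e+01] shift [ 0.0002 -0.0014  0.1041] turn z 0.0022
[-26.8 -12.5  56.8 120.7  11.3  66.5  19. ]
```

Call:
play_rows:
  steps:
    - [[0,-0.001,0.02,0,0,0,0.05],[0,0,0.02,0,0,0,0.05],[0,0,0.02,0,0,0,0.05],[0,0,0.02,0,0,0,0.05],[0,0,0.016,0,0,0,0.05],[0,0,0.008,0,0,0,0.05],[0,0,0,0,0,0,0.05],[0,0,0,0,0,0,0.0],[0,0,0,0,0,0,0.0],[0,0,0,0,0,0,0.0],[0,0,0,0,0,0,0.0],[0,0,0,0,0,0,0.0]]
  force: 50

```text
time_s: 45.75
tool_pos: [0.338, -0.2665, 0.0268]
tool_rot: [179.9, -0.0, 84.1]
force: [0.3, -0.8, 0.7]
grip_width: 0.0177
grasp_force: 3.7
```

Run:
```python
from h import *
o=get_obs(); print(o["qpos"].round(1))
r=read_camera("top")
# fence and plate edges in the top picture: fence top bright strip, start line
g=r["frame"].astype(int)
for u in range(330,430,15):
    col=g[195:230,u].min(1); ys=np.where(col>170)[0]+195
    if len(ys): print(u,ys.min(),ys.max(),unproj(r,[[u,ys.max()+.5],[u,ys.min()-.5]],.040)[:,:2].round(4).tolist())
for d in silhouettes("top","lane")[:1]: print(d["p"],d["extent"])
for d in silhouettes("top","sled")[:1]: print(d["p"],d["extent"],pr(fitany(r,d["pixels"],SLED,.006,[0])[0]))
```

```text
[-28.1   4.9  65.7 126.9  -5.7  51.2  35.2]
330 201 207 [[0.6094, -0.0568], [0.6292, -0.0571]]
345 203 208 [[0.6061, -0.0979], [0.6231, -0.0982]]
360 204 209 [[0.6029, -0.1389], [0.6198, -0.1393]]
375 195 229 [[0.5466, -0.1784], [0.6449, -0.1812]]
390 195 211 [[0.5964, -0.2208], [0.6445, -0.2224]]
405 207 229 [[0.5458, -0.2599], [0.6101, -0.2624]]
420 209 225 [[0.5565, -0.3011], [0.604, -0.3032]]
0.35 [364.0, 282.0, 422.8, 325.6]
0.95 [363.8, 215.9, 430.8, 257.2] [ 530.77 -240.46   -1.67    1.28]
```

Call:
play_rows:
  steps:
    - [[0,0,0,0,0,0,0.03],[0,0,0,0,0,0,0.03],[0.007,0,0,0,0,0,0.03],[0.008,0,0,0,0,0,0.03],[0,0,0,0,0,0,0.03],[0,0,0,0,0,0,0.0],[0,0,0,0,0,0,0.0],[0,0,0,0,0,0,0.0],[0,0,0,0,0,0,0.0],[0,0,0,0,0,0,0.0]]
  force: 60

```text
time_s: 46.9
tool_pos: [0.3391, -0.252, 0.0266]
tool_rot: [180.0, 0.0, 84.1]
force: [-0.3, -1.0, -0.0]
grip_width: 0.0177
grasp_force: 60.0
```

```bash
python3 stk.py
python3 - <<'E'
from h import *
r=read_camera("wrist"); o=get_obs()
for d in silhouettes("wrist","rest_mid")[:1]: print(d["p"],d["extent"])
# stick in tool frame predictions
E
```

```text
wrist 0.57 [212. 100. 400. 378.] 15095 [ 337.02 -267.45   -5.76    0.35]
pose [ 0.3391 -0.2519  0.0266] [1.7999e+02 2.0000e-02 8.4100e+01] shift [-0.0149  0.0011 -0.0014] turn z 0.0018
[-30.4   2.6  65.4 127.8  -3.   51.1  31. ]
0.4 [545.9, 1.3, 640.0, 388.1]
```

Call:
play_rows:
  steps:
    - [[0,0,-0.01,0,0,0,0.0],[0,0,-0.035,0,0,0,0.0],[0,0,-0.035,0,0,0,0.0],[-0.0146,0.0215,0,0,0,0,0.0],[-0.0146,0.0215,0,0,0,0,0.0],[-0.0146,0.0215,0,0,0,0,0.0],[-0.0146,0.0215,0,0,0,0,0.0],[-0.0146,0.0215,0,0,0,0,0.0],[-0.0146,0.0215,0,0,0,0,0.0],[-0.0146,0.0215,0,0,0,0,0.0],[-0.0146,0.0215,0,0,0,0,0.0],[0,0,0,0,0,-0.026,0.0]]

```text
time_s: 48.3
tool_pos: [0.5, -0.3865, 0.1054]
tool_rot: [-179.9, 0.1, 85.7]
force: [0.2, -0.4, -0.8]
grip_width: 0.0174
grasp_force: 60.0
```

```bash
cat > st.py <<'E'
from h import *
# stick in hand: fit in the wrist picture, then in the tool frame; sled from top
r=read_camera("wrist"); o=get_obs(); print(o["tool_pos"].round(4),o["tool_rot"].round(2),o["force"].round(1),round(o["grip_width"],4),o["grasp_force"])
zb=o["tool_pos"][2]-.0236
for d in silhouettes("wrist","stick")[:1]:
    b=fitany(r,d["pixels"],STICK,zb,[-5])[0]; p=b[0]; y=np.deg2rad(o["tool_rot"][2]); q=p[:2]-o["tool_pos"][:2]
    print("stick",round(d["p"],2),pr(b),"in tool",(q@[np.cos(y),np.sin(y)]*1e3).round(1),(q@[np.sin(y),-np.cos(y)]*1e3).round(1),"dyaw",(np.rad2deg(p[2])-o["tool_rot"][2]+90).round(2))
for d in silhouettes("wrist","sled")[:1]: 
    print("sled w",round(d["p"],2),np.round(d["extent"]),pr(fit(r,d["pixels"],SLED,[.53,-.24,-.05],.006)))
delta(.4977,-.3855,.033,85.6); print(o["qpos"].round(1))
E
python3 st.py
```

```text
[ 0.4983 -0.3857  0.1055] [-1.7987e+02  2.0000e-02  8.5750e+01] [-0.6  0.1 -2.1] 0.0178 60.00016784145146
stick 0.82 [ 4.9818e+02 -4.0147e+02 -4.6200e+00  3.2000e-01] in tool -15.7 1.0 dyaw -0.37
sled w 0.93 [271.   0. 453. 161.] [ 531.7  -241.65   -2.61    1.36]
pose [ 0.4972 -0.3848  0.1058] [-1.799e+02 -7.000e-02  8.558e+01] shift [-0.0008  0.0007  0.0728] turn z -0.0004
[ -8.3  30.7  57.9  95.7 -27.4  69.3  51.8]
```

Call:
play_rows:
  steps:
    - [[0,0,0.02,0,0,0,0.0],[0,0,0.02,0,0,0,0.0],[0,0,0.02,0,0,0,0.0],[0,0,0.0125,0,0,0,0.0],[0,0,0,0,0,0,0.0],[0.004,0,0,0,0,0,0.0],[0.004,0,0,0,0,0,0.0],[0.003,0,0,0,0,0,0.0],[0.001,0,0,0,0,0,0.0],[0,0,0,0,0,0,0.0]]

```text
time_s: 49.45
tool_pos: [0.4996, -0.3731, 0.0344]
tool_rot: [180.0, -0.0, 85.6]
force: [-0.5, -0.2, -0.9]
grip_width: 0.0176
grasp_force: 60.0
```

```bash
python3 st.py
python3 - <<'E'
from h import *
r=read_camera("wrist")
# edges: fence near face top edge, sled corner projections, for reference
g=r["frame"].astype(int)
print(proj(r,[[.4778,-.3318,.024],[.5776,-.3355,.024],[.48485,-.1479,.024],[.5847,-.1517,.024],[.59,-.30,.04],[.606,-.10,.04]]).round(1))
for v in (60,100,140,180,220,260):
    print(v,[tuple(g[v,u]) for u in range(250,480,12)] if v==100 else '')
E
```

```text
[ 0.4995 -0.3733  0.0344] [179.97   0.    85.63] [ 0.2  0.3 -1.9] 0.0176 60.00006639426374
stick 0.77 [ 4.9737e+02 -3.8830e+02 -5.0100e+00  3.2000e-01] in tool -15.1 -0.9 dyaw -0.63
sled w 0.6 [254.   1. 507. 206.] [ 531.1  -241.53   -2.39    1.15]
pose [ 0.4992 -0.3736  0.0342] [1.7999e+02 1.0000e-02 8.5600e+01] shift [-0.012  -0.0006  0.0012] turn z -0.0
[ -7.4  34.3  54.7 100.  -31.3  62.4  53.4]
[[ 263.5  203.2]
 [ 499.7  194.5]
 [ 239.4 -268.4]
 [ 496.1 -263.7]
 [ 551.1  103.1]
 [ 483.1 -221.8]]
60 
100 [(np.int64(59), np.int64(63), np.int64(65)), (np.int64(177), np.int64(159), np.int64(112)), (np.int64(174), np.int64(155), np.int64(112)), (np.int64(132), np.int64(121), np.int64(94)), (np.int64(159), np.int64(144), np.int64(107)), (np.int64(189), np.int64(168), np.int64(122)), (np.int64(184), np.int64(165), np.int64(116)), (np.int64(175), np.int64(179), np.int64(179)), (np.int64(69), np.int64(73), np.int64(76)), (np.int64(67), np.int64(73), np.int64(76)), (np.int64(66), np.int64(72), np.int64(73)), (np.int64(66), np.int64(69), np.int64(73)), (np.int64(65), np.int64(69), np.int64(72)), (np.int64(65), np.int64(69), np.int64(71)), (np.int64(64), np.int64(67), np.int64(70)), (np.int64(64), np.int64(69), np.int64(71)), (np.int64(64), np.int64(68), np.int64(70)), (np.int64(63), np.int64(67), np.int64(69)), (np.int64(58), np.int64(60), np.int64(63)), (np.int64(243), np.int64(245), np.int64(246))]
140 
180 
220 
260
```

```bash
cat > fence.py <<'E'
from h import *
r=read_camera("wrist"); g=r["frame"].astype(int).min(2)
for v in (10,100): print(v,[(u,int(g[v,u])) for u in range(440,600,8)])
for lo,hi in ((430,600),):
    P=[]
    for v in range(5,185,12):
        u=[u for u in range(lo,hi) if g[v,u]<110 and g[v,u+2]>140]
        if u: P.append((u[0]+1.5,v))
    P=np.array(P); print(P.tolist())
    for z in (.006,.04):
        W=unproj(r,P,z)[:,:2]; k=np.polyfit(W[:,1],W[:,0],1); print(z,"slope deg",np.rad2deg(np.arctan(k[0])).round(2),"x at y=-.2417",np.polyval(k,-.2417).round(4),"res",np.abs(W[:,0]-np.polyval(k,W[:,1])).max().round(4))
E
python3 fence.py
```

```text
10 [(440, 94), (448, 90), (456, 70), (464, 74), (472, 81), (480, 93), (488, 98), (496, 223), (504, 157), (512, 98), (520, 86), (528, 46), (536, 45), (544, 88), (552, 89), (560, 241), (568, 247), (576, 248), (584, 247), (592, 247)]
100 [(440, 62), (448, 62), (456, 64), (464, 63), (472, 244), (480, 243), (488, 224), (496, 248), (504, 97), (512, 87), (520, 50), (528, 44), (536, 87), (544, 89), (552, 245), (560, 248), (568, 248), (576, 248), (584, 248), (592, 91)]
[[555.5, 5.0], [554.5, 17.0], [553.5, 29.0], [538.5, 41.0], [551.5, 53.0], [550.5, 65.0], [549.5, 77.0], [548.5, 89.0], [467.5, 101.0], [467.5, 113.0], [530.5, 125.0], [542.5, 137.0], [541.5, 149.0], [471.5, 161.0], [458.5, 173.0]]
0.006 slope deg 25.15 x at y=-.2417 0.6203 res 0.025
0.04 slope deg 25.15 x at y=-.2417 0.6049 res 0.0205
```

```bash
cat > fe2.py <<'E'
from h import *
r=read_camera("wrist")
P=np.array([[555.5,5],[554.5,17],[553.5,29],[551.5,53],[550.5,65],[549.5,77],[548.5,89]])
W=unproj(r,P,.04)[:,:2]; k=np.polyfit(W[:,1],W[:,0],1); print("slope deg",np.rad2deg(np.arctan(k[0])).round(2),k,np.abs(W[:,0]-np.polyval(k,W[:,1])).max())
a=np.arctan(k[0]); nx=np.array([np.cos(a),-np.sin(a)])
S=np.array([.5312,-.2417,np.deg2rad(-2.3)])
for n,p in (("lead",[.05,.092]),("trail",[.05,-.092])): q=place(np.array([p]),S)[0]; print(n,q.round(4),"gap",((np.polyval(k,q[1])-q[0])*np.cos(a)).round(4))
E
python3 fe2.py
```

```text
slope deg 4.66 [0.08159549 0.61272184] 5.059296093612442e-05
lead [ 0.5849 -0.1518] gap 0.0154
trail [ 0.5775 -0.3356] gap 0.0078
```

Call:
play_rows:
  steps:
    - [[0.001,0.002,0,0,0,0,0.0],[0.002,0.002,0,0,0,0,0.0],[0.003,0.0015,0,0,0,0,0.0],[0.003,0.001,0,0,0,0,0.0],[0.003,0.001,0,0,0,0,0.0],[0.003,0.001,0,0,0,0,0.0]]

```text
time_s: 50.35
tool_pos: [0.5083, -0.3597, 0.0341]
tool_rot: [-180.0, 0.1, 85.6]
force: [-2.7, -4.1, -1.7]
grip_width: 0.0174
grasp_force: 60.0
```

```bash
cat > tr.py <<'E'
from h import *
# fit sled only in the top picture with blades seen? use wrist picture: sled trailing edge + fence edge lines
import sys
r=read_camera("wrist"); o=get_obs(); g=r["frame"].astype(int); mn=g.min(2)
print(o["tool_pos"].round(4),o["tool_rot"].round(2),o["force"].round(1),o["wrist_torque"].round(2),round(o["grip_width"],4))
# wood: r-b large and bright; sled fence-side edge and near-side edge by row
wood=((g[:,:,0]-g[:,:,2])>35)
E_=[];N_=[]; F_=[]
for v in range(8,170,9):
    u=np.where(wood[v,200:520])[0]+200
    if len(u)>20: E_.append((u.max()+.5,v)); N_.append((u.min()-.5,v))
    w=[c for c in range(500,600) if mn[v,c]<120 and mn[v,c+1:c+6].min()>215 ]
    if w: F_.append((w[0]+1,v))
def line(P,z):
    P=np.array(P); W=unproj(r,P,z)[:,:2]
    for _ in range(4):
        k=np.polyfit(W[:,1],W[:,0],1); e=np.abs(W[:,0]-np.polyval(k,W[:,1])); W=W[e<=max(np.median(e)*2.5,.0004)]
    return k,len(W),e.max().round(5)
for n,P,z in (("sled fence side",E_,.024),("sled near side",N_,.024),("fence",F_,.04)):
    if len(P)>3:
        k,m,e=line(P,z); print(n,"deg",np.rad2deg(np.arctan(k[0])).round(2),"x@-.25",np.polyval(k,-.25).round(4),"x@-.32",np.polyval(k,-.32).round(4),m,e)
E
python3 tr.py
```

```text
[ 0.5089 -0.3587  0.034 ] [-179.99    0.     85.63] [-1.9 -3.9 -1.1] [-1.09  0.77  0.22] 0.0173
sled fence side deg 2.98 x@-.25 0.5849 x@-.32 0.5813 12 0.00016
sled near side deg 24.74 x@-.25 0.4873 x@-.32 0.4551 12 0.00489
```

Call:
play_rows:
  steps:
    - [[0.003,0.001,0,0,0,0,0.0],[0.003,0.001,0,0,0,0,0.0],[0.003,0.001,0,0,0,0,0.0],[0.003,0.001,0,0,0,0,0.0]]

```text
time_s: 50.8
tool_pos: [0.5136, -0.3475, 0.0341]
tool_rot: [-180.0, 0.0, 85.6]
force: [-2.6, -5.5, -2.1]
grip_width: 0.0174
grasp_force: 60.0
```

```bash
python3 tr.py
```

```text
[ 0.5141 -0.3467  0.0341] [ 1.800e+02 -2.000e-02  8.564e+01] [-2.4 -3.4  0. ] [-1.08  0.82  0.24] 0.0179
sled fence side deg 3.8 x@-.25 0.5905 x@-.32 0.5858 12 0.0002
sled near side deg 25.93 x@-.25 0.4877 x@-.32 0.4536 12 0.00521
```

Call:
play_rows:
  steps:
    - [[0.003,0.0007,0,0,0,0,0.0],[0.003,0.0007,0,0,0,0,0.0],[0.003,0.0005,0,0,0,0,0.0]]

```text
time_s: 51.15
tool_pos: [0.5147, -0.3404, 0.0342]
tool_rot: [-179.9, 0.1, 85.5]
force: [-5.2, -8.0, -0.2]
grip_width: 0.0175
grasp_force: 60.0
```

```bash
python3 tr.py
```

```text
[ 0.5149 -0.3399  0.0341] [-1.7991e+02  1.2000e-01  8.5520e+01] [-3.7 -6.9 -1.3] [-1.71  1.19 -0.01] 0.0172
sled fence side deg 4.54 x@-.25 0.592 x@-.32 0.5864 13 0.00028
sled near side deg 27.32 x@-.25 0.4866 x@-.32 0.4504 13 0.00566
```

Call:
play_rows:
  steps:
    - [[0.003,0.0003,0,0,0,0,0.0],[0.003,0.0003,0,0,0,0,0.0],[0.003,0.0002,0,0,0,0,0.0],[0.003,0,0,0,0,0,0.0]]

```text
time_s: 51.6
tool_pos: [0.5157, -0.3294, 0.0342]
tool_rot: [-179.9, 0.2, 85.4]
force: [-4.4, -8.4, -1.4]
grip_width: 0.0177
grasp_force: 60.0
```

```bash
python3 tr.py
```

```text
[ 0.516  -0.3286  0.0342] [-1.7988e+02  1.5000e-01  8.5470e+01] [-4.9 -7.7  0.1] [-2.01  1.36 -0.04] 0.0175
sled fence side deg 5.42 x@-.25 0.5925 x@-.32 0.5859 13 0.0002
sled near side deg 27.63 x@-.25 0.4826 x@-.32 0.446 12 0.00502
```

```bash
python3 - <<'E'
s=open('tr.py').read()
s=s.replace("range(500,600) if mn[v,c]<120 and mn[v,c+1:c+6].min()>215","range(525,585) if mn[v,c]<125 and mn[v,c+2:c+6].min()>150")
s=s.replace("if w: F_.append((w[0]+1,v))","if w: F_.append((w[0]+1.5,v))")
s=s.replace('print(n,"deg"','print(n,len(P),"deg"')
open('tr.py','w').write(s)
E
python3 tr.py; python3 -c "
from h import *
r=read_camera('wrist');g=r['frame'].astype(int)
for v in (20,80,140): print(v,[(u,*map(int,g[v,u])) for u in range(490,575,4)])"
```

```text
[ 0.516  -0.3287  0.0342] [-1.7989e+02  1.4000e-01  8.5480e+01] [-5.3 -6.2 -0.2] [-1.78  1.3  -0.06] 0.0175
sled fence side 13 deg 5.23 x@-.25 0.5925 x@-.32 0.5861 13 0.00027
sled near side 13 deg 27.72 x@-.25 0.482 x@-.32 0.4452 13 0.00588
20 [(490, 248, 248, 247), (494, 248, 249, 247), (498, 248, 248, 247), (502, 146, 132, 97), (506, 45, 49, 50), (510, 88, 94, 96), (514, 87, 93, 93), (518, 88, 94, 96), (522, 185, 198, 200), (526, 243, 248, 246), (530, 248, 248, 247), (534, 248, 248, 247), (538, 248, 248, 246), (542, 248, 248, 247), (546, 247, 248, 247), (550, 248, 248, 247), (554, 247, 248, 246), (558, 248, 248, 247), (562, 247, 248, 246), (566, 231, 239, 241), (570, 132, 141, 145), (574, 149, 157, 162)]
80 [(490, 248, 248, 247), (494, 248, 248, 247), (498, 45, 47, 51), (502, 45, 45, 48), (506, 87, 94, 94), (510, 88, 94, 93), (514, 90, 98, 98), (518, 217, 226, 227), (522, 247, 248, 247), (526, 248, 248, 247), (530, 248, 248, 247), (534, 248, 249, 247), (538, 247, 248, 247), (542, 248, 249, 247), (546, 248, 248, 246), (550, 248, 248, 247), (554, 249, 249, 247), (558, 247, 248, 247), (562, 153, 161, 164), (566, 144, 151, 156), (570, 160, 169, 174), (574, 164, 174, 179)]
140 [(490, 248, 247, 245), (494, 45, 47, 51), (498, 76, 80, 84), (502, 85, 91, 91), (506, 87, 93, 93), (510, 132, 140, 141), (514, 235, 242, 244), (518, 248, 249, 247), (522, 248, 249, 247), (526, 248, 249, 247), (530, 248, 249, 247), (534, 248, 249, 247), (538, 248, 249, 247), (542, 248, 248, 247), (546, 248, 249, 247), (550, 248, 248, 247), (554, 226, 234, 234), (558, 98, 93, 86), (562, 115, 110, 102), (566, 104, 98, 91), (570, 208, 211, 207), (574, 96, 91, 82)]
```

```bash
cat > gap.py <<'E'
from h import *
r=read_camera("wrist"); o=get_obs(); g=r["frame"].astype(float).mean(2)
print(o["tool_pos"].round(4),o["tool_rot"].round(2),o["force"].round(1),round(o["grip_width"],4))
def cross(row,a,b,thr,up):
    s=g[row]
    for u in range(a,b):
        if (s[u]<thr<=s[u+1]) if up else (s[u]>=thr>s[u+1]): return u+(thr-s[u])/(s[u+1]-s[u])
S=[];F=[];Ft=[]
for v in range(4,170,6):
    # dark band = shadow/gap: darkest pixel in 470..520
    d=470+int(np.argmin(g[v,470:530]))
    if g[v,d]>75: continue
    a=[u for u in range(d,440,-1) if g[v,u]<110<=g[v,u-1]]; b=[u for u in range(d,590) if g[v,u]<150<=g[v,u+1]]
    f=[u for u in range(d,590) if g[v,u]<66<=g[v,u+1]]
    if a and b and f:
        u=a[0]-1; S.append((u+(g[v,u]-110)/(g[v,u]-g[v,u+1]),v)); u=b[0]; F.append((u+(150-g[v,u])/(g[v,u+1]-g[v,u]),v))
def line(P,z):
    W=unproj(r,np.array(P),z)[:,:2]
    for _ in range(4):
        k=np.polyfit(W[:,1],W[:,0],1); e=np.abs(W[:,0]-np.polyval(k,W[:,1])); W=W[e<=max(np.median(e)*2.5,.0003)]
    return k,len(W),e.max().round(5),W[:,1].min().round(3),W[:,1].max().round(3)
ks=line(S,.024); kf=line(F,.04)
for n,k in (("sled",ks),("fence",kf)): print(n,np.rad2deg(np.arctan(k[0][0])).round(2),k[1:])
for y in (-.35,-.3,-.25,-.2,-.15,-.1): print(y,"gap mm",(1e3*(np.polyval(kf[0],y)-np.polyval(ks[0],y))).round(2),end="; ")
print()
E
python3 gap.py
```

```text
[ 0.516  -0.3287  0.0341] [-1.7988e+02  1.3000e-01  8.5470e+01] [-4.6 -7.1 -0.8] 0.018
sled 5.17 (28, np.float64(0.00021), np.float64(-0.278), np.float64(-0.216))
fence 5.16 (21, np.float64(0.0001), np.float64(-0.273), np.float64(-0.222))
-0.35 gap mm 0.44; -0.3 gap mm 0.43; -0.25 gap mm 0.42; -0.2 gap mm 0.41; -0.15 gap mm 0.4; -0.1 gap mm 0.39;
```

Call:
play_rows:
  steps:
    - [[0.003,0,0,0,0,0,0.0],[0.0035,0.0001,0,0,0,0,0.0],[0.0035,0,0,0,0,0,0.0],[0.0035,0.0001,0,0,0,0,0.0],[0.0035,0,0,0,0,0,0.0],[0.0035,0.0001,0,0,0,0,0.0],[0.0035,0,0,0,0,0,0.0]]

```text
time_s: 52.5
tool_pos: [0.5181, -0.3052, 0.0342]
tool_rot: [-179.9, 0.2, 85.4]
force: [-4.8, -7.4, -1.7]
grip_width: 0.0175
grasp_force: 60.0
```

```bash
python3 gap.py
```

```text
[ 0.5183 -0.3043  0.0341] [-1.7989e+02  1.2000e-01  8.5480e+01] [-5.5 -6.8 -1.3] 0.0178
sled 5.15 (28, np.float64(0.00027), np.float64(-0.255), np.float64(-0.192))
fence 5.16 (26, np.float64(5e-05), np.float64(-0.254), np.float64(-0.197))
-0.35 gap mm 0.48; -0.3 gap mm 0.49; -0.25 gap mm 0.5; -0.2 gap mm 0.52; -0.15 gap mm 0.53; -0.1 gap mm 0.54;
```

Call:
play_rows:
  steps:
    - [[0.003,0,0,0,0,0,0.0],[0.0035,0.0001,0,0,0,0,0.0],[0.0035,0,0,0,0,0,0.0],[0.0035,0.0001,0,0,0,0,0.0],[0.0035,0,0,0,0,0,0.0],[0.0035,0.0001,0,0,0,0,0.0],[0.0035,0,0,0,0,0,0.0],[0.0035,0,0,0,0,0,0.0],[0.0035,0,0,0,0,0,0.0],[0.0035,0.0001,0,0,0,0,0.0]]

```text
time_s: 53.55
tool_pos: [0.5214, -0.2705, 0.0341]
tool_rot: [-179.9, 0.1, 85.5]
force: [-4.9, -7.5, -2.0]
grip_width: 0.0172
grasp_force: 60.0
```

```bash
python3 gap.py
```

```text
[ 0.5216 -0.2696  0.034 ] [-1.7989e+02  1.0000e-01  8.5500e+01] [-5.  -7.6  1. ] 0.0179
sled 5.3 (27, np.float64(0.00023), np.float64(-0.22), np.float64(-0.158))
fence 5.14 (27, np.float64(0.00026), np.float64(-0.219), np.float64(-0.162))
-0.35 gap mm 1.06; -0.3 gap mm 0.93; -0.25 gap mm 0.79; -0.2 gap mm 0.66; -0.15 gap mm 0.52; -0.1 gap mm 0.39;
```

Call:
play_rows:
  steps:
    - [[0.003,0.0003,0,0,0,0,0.0],[0.0035,0.0002,0,0,0,0,0.0],[0.0035,0.0002,0,0,0,0,0.0],[0.0035,0.0001,0,0,0,0,0.0],[0.0035,0,0,0,0,0,0.0],[0.0035,0.0001,0,0,0,0,0.0],[0.0035,0,0,0,0,0,0.0],[0.0035,0,0,0,0,0,0.0],[0.0035,0.0001,0,0,0,0,0.0],[0.0035,0,0,0,0,0,0.0]]

```text
time_s: 54.6
tool_pos: [0.5246, -0.2367, 0.0341]
tool_rot: [-179.9, 0.2, 85.4]
force: [-5.4, -7.0, -0.7]
grip_width: 0.0179
grasp_force: 60.0
```

```bash
python3 gap.py
python3 - <<'E'
from h import *
t=read_camera("top"); g=t["frame"].astype(int).mean(2)
for v in (235,240,245,250): print(v,g[v,292:372:2].astype(int).tolist())
print(unproj(t,[[300,240],[306,240],[366,240]],.02).round(3).tolist())
E
```

```text
[ 0.5247 -0.2358  0.034 ] [-1.7985e+02  1.2000e-01  8.5480e+01] [-4.4 -7.5 -0.2] 0.0174
sled 5.13 (28, np.float64(0.00021), np.float64(-0.187), np.float64(-0.124))
fence 5.19 (27, np.float64(4e-05), np.float64(-0.183), np.float64(-0.129))
-0.35 gap mm 0.42; -0.3 gap mm 0.47; -0.25 gap mm 0.52; -0.2 gap mm 0.58; -0.15 gap mm 0.63; -0.1 gap mm 0.68; 
235 [147, 147, 148, 143, 146, 242, 242, 157, 99, 101, 102, 99, 205, 174, 212, 236, 240, 237, 220, 169, 238, 241, 201, 190, 209, 196, 220, 173, 166, 161, 156, 156, 127, 141, 62, 55, 65, 72, 76, 79]
240 [128, 132, 136, 131, 228, 110, 168, 133, 101, 102, 101, 89, 210, 185, 217, 240, 241, 228, 217, 221, 242, 242, 222, 177, 218, 195, 157, 151, 146, 144, 162, 121, 57, 63, 70, 74, 77, 81, 82, 87]
245 [133, 126, 134, 90, 234, 243, 245, 101, 103, 104, 106, 101, 100, 99, 97, 97, 94, 93, 83, 87, 104, 114, 111, 89, 96, 109, 125, 138, 118, 57, 58, 67, 73, 75, 80, 84, 83, 87, 91, 90]
250 [124, 122, 122, 103, 98, 100, 103, 103, 105, 106, 106, 103, 104, 105, 104, 104, 105, 106, 106, 105, 71, 63, 65, 65, 65, 63, 48, 57, 64, 70, 75, 77, 81, 85, 88, 90, 92, 93, 94, 94]
[[0.523, 0.027, 0.02], [0.523, 0.01, 0.02], [0.521, -0.155, 0.02]]
```

Call:
play_rows:
  steps:
    - [[0.003,0.0001,0,0,0,0,0.0],[0.0035,0.0001,0,0,0,0,0.0],[0.0035,0,0,0,0,0,0.0],[0.0035,0.0001,0,0,0,0,0.0],[0.0025,0,0,0,0,0,0.0],[0.002,0,0,0,0,0,0.0]]

```text
time_s: 55.3
tool_pos: [0.5263, -0.2186, 0.0341]
tool_rot: [-179.9, 0.1, 85.5]
force: [-5.0, -8.7, -0.4]
grip_width: 0.0177
grasp_force: 60.0
```

Call:
play_rows:
  steps:
    - [[0.001,0,0,0,0,0,0.0],[0.001,0,0,0,0,0,0.0],[0.001,0,0,0,0,0,0.0]]

```text
time_s: 55.6
tool_pos: [0.5266, -0.2156, 0.034]
tool_rot: [-179.9, 0.1, 85.5]
force: [-4.6, -8.1, -0.5]
grip_width: 0.0174
grasp_force: 60.0
```

```bash
cat > home.py <<'E'
from h import *
t=read_camera("top"); g=t["frame"].astype(float).mean(2)
for v in (232,236,240): print(v,g[v,294:322].astype(int).tolist())
E
python3 gap.py; python3 home.py
```

```text
[ 0.5266 -0.2154  0.034 ] [-1.7985e+02  1.4000e-01  8.5460e+01] [-4.3 -9.  -0.8] 0.0175
sled 5.14 (28, np.float64(0.00028), np.float64(-0.165), np.float64(-0.103))
fence 5.2 (23, np.float64(4e-05), np.float64(-0.156), np.float64(-0.107))
-0.35 gap mm 0.41; -0.3 gap mm 0.46; -0.25 gap mm 0.51; -0.2 gap mm 0.57; -0.15 gap mm 0.62; -0.1 gap mm 0.67; 
232 [146, 145, 147, 150, 146, 97, 102, 231, 242, 241, 242, 242, 169, 105, 134, 204, 212, 170, 203, 216, 219, 234, 238, 239, 241, 237, 236, 237]
236 [147, 147, 148, 147, 142, 96, 162, 236, 242, 242, 243, 244, 153, 93, 204, 220, 200, 211, 217, 218, 238, 241, 240, 241, 240, 173, 141, 156]
240 [132, 132, 135, 137, 133, 110, 228, 176, 109, 105, 167, 188, 131, 96, 194, 206, 168, 200, 208, 170, 164, 181, 204, 218, 221, 213, 214, 213]
```

Call:
play_rows:
  steps:
    - [[0.001,0,0,0,0,0,0.0],[0.001,0,0,0,0,0,0.0],[0.001,0,0,0,0,0,0.0],[0.0005,0,0,0,0,0,0.0]]

```text
time_s: 56.1
tool_pos: [0.5269, -0.2121, 0.034]
tool_rot: [-179.9, 0.1, 85.5]
force: [-5.0, -7.7, -0.0]
grip_width: 0.0173
grasp_force: 60.0
```

Call:
play_rows:
  steps:
    - [[0.0007,0,0,0,0,0,0.0],[0.0007,0,0,0,0,0,0.0]]

```text
time_s: 56.3
tool_pos: [0.527, -0.2106, 0.034]
tool_rot: [-179.9, 0.1, 85.5]
force: [-4.5, -8.4, -0.0]
grip_width: 0.0176
grasp_force: 60.0
```

Call:
play_rows:
  steps:
    - [[0.0007,0,0,0,0,0,0.0],[0.0007,0,0,0,0,0,0.0]]

```text
time_s: 56.5
tool_pos: [0.527, -0.2105, 0.0341]
tool_rot: [-179.9, 0.2, 85.4]
force: [-5.2, -9.5, 0.1]
grip_width: 0.0176
grasp_force: 60.0
```

```bash
python3 gap.py; python3 home.py
```

```text
[ 0.527  -0.2105  0.0341] [-179.88    0.25   85.42] [ -5.3 -10.3  -0.6] 0.0176
sled 5.21 (28, np.float64(0.00028), np.float64(-0.16), np.float64(-0.098))
fence 5.21 (28, np.float64(8e-05), np.float64(-0.159), np.float64(-0.102))
-0.35 gap mm 0.66; -0.3 gap mm 0.67; -0.25 gap mm 0.67; -0.2 gap mm 0.68; -0.15 gap mm 0.68; -0.1 gap mm 0.68; 
232 [145, 148, 146, 149, 147, 97, 103, 231, 243, 241, 241, 241, 172, 202, 211, 176, 203, 213, 192, 229, 239, 239, 240, 238, 236, 238, 238, 236]
236 [147, 148, 148, 147, 140, 95, 162, 236, 243, 242, 241, 240, 189, 206, 201, 190, 212, 219, 227, 238, 240, 240, 240, 232, 176, 171, 208, 216]
240 [130, 133, 136, 138, 132, 109, 227, 176, 110, 107, 162, 178, 199, 203, 170, 196, 206, 162, 148, 147, 162, 181, 201, 193, 208, 213, 217, 237]
```

Call:
play_rows:
  steps:
    - [[0.001,0.0003,0,0,0,0,0.0],[0.001,0.0003,0,0,0,0,0.0],[0,0,0,0,0,0,0.0]]

```text
time_s: 56.9
tool_pos: [0.5269, -0.2103, 0.0343]
tool_rot: [-179.9, 0.4, 85.4]
force: [-6.2, -13.6, -0.1]
grip_width: 0.0173
grasp_force: 60.0
```

```bash
python3 gap.py
```

```text
[ 0.5269 -0.2104  0.0343] [-179.85    0.37   85.35] [ -7.6 -13.2  -0.1] 0.0181
sled 5.2 (28, np.float64(0.0003), np.float64(-0.16), np.float64(-0.098))
fence 5.2 (28, np.float64(9e-05), np.float64(-0.159), np.float64(-0.102))
-0.35 gap mm 0.65; -0.3 gap mm 0.65; -0.25 gap mm 0.66; -0.2 gap mm 0.66; -0.15 gap mm 0.66; -0.1 gap mm 0.66;
```

Call:
play_rows:
  steps:
    - [[-0.0025,-0.0008,0,0,0,0,0.0],[-0.002,-0.001,0,0,0,0,0.0],[-0.003,-0.002,0,0,0,0,0.0],[-0.008,-0.004,0,0,0,0,0.0],[-0.012,-0.002,0,0,0,0,0.0],[0,0,-0.02,0,0,0,0.0],[0,0,-0.03,0,0,0,0.0],[0,0,-0.03,0,0,0,0.0],[0,0,0,0,0,0,0.0]]

```text
time_s: 57.85
tool_pos: [0.5205, -0.2334, 0.1179]
tool_rot: [179.6, 0.0, 85.6]
force: [0.4, -0.5, -1.6]
grip_width: 0.0176
grasp_force: 60.0
```

```bash
python3 home.py; python3 st.py
python3 - <<'E'
from h import *
t=read_camera("top")
RP=[box(-62.5,62.5,-97.5,97.5,0,3)]
for cam in ("top","scene"):
    r=read_camera(cam)
    for d in silhouettes(cam,"rest_mid")[:2]:
        if d["p"]>.5: print(cam,round(d["p"],2),np.round(d["extent"]),pr(fitany(r,d["pixels"],RP,0,[-4])[0]))
delta(.3391,-.252,.11,84.1)
E
```

```text
232 [143, 146, 146, 147, 145, 96, 100, 230, 241, 240, 240, 239, 170, 199, 209, 174, 202, 211, 188, 227, 238, 238, 238, 236, 235, 236, 236, 234]
236 [146, 145, 146, 144, 140, 95, 161, 234, 241, 240, 240, 239, 186, 204, 199, 187, 210, 217, 225, 237, 239, 239, 239, 230, 173, 169, 206, 213]
240 [128, 132, 135, 136, 132, 109, 225, 176, 109, 104, 161, 173, 197, 201, 167, 194, 205, 159, 147, 144, 159, 179, 198, 191, 206, 212, 215, 235]
[ 0.5184 -0.2315  0.1143] [ 1.7992e+02 -7.0000e-02  8.5620e+01] [-0.3 -0.2 -2.3] 0.0176 59.99947424447555
stick 0.79 [ 5.1728e+02 -2.4779e+02 -4.8300e+00  3.2000e-01] in tool -16.3 0.1 dyaw -0.45
sled w 0.96 [281.   1. 457. 154.] [ 542.9  -251.34   -5.      0.96]
pose [ 0.5174 -0.2311  0.113 ] [-1.7991e+02 -7.0000e-02  8.5610e+01] shift [-0.1556 -0.0077  0.0798] turn z 0.0002
[-30.6  22.1  63.  104.4 -21.5  66.6  35.1]
top 0.86 [363. 280. 438. 328.] [ 3.4679e+02 -2.4573e+02 -1.3600e+00  2.5000e-01]
top 0.72 [312. 209. 330. 240.] [ 709.82 -256.91   20.62    1.  ]
scene 0.68 [244. 308. 338. 377.] [ 3.4921e+02 -2.4425e+02 -2.1000e+00  4.0000e-02]
pose [ 0.5176 -0.2315  0.1133] [-1.7993e+02 -1.0000e-02  8.5600e+01] shift [-0.0341 -0.1764  0.0036] turn z 0.0262
```

Call:
play_rows:
  steps:
    - [[-0.0047,-0.028,0,0,0,0,0.0],[-0.0047,-0.028,0,0,0,0,0.0],[-0.0047,-0.028,0,0,0,0,0.0],[-0.0047,-0.028,0,0,0,0,0.0],[-0.0047,-0.028,0,0,0,0,0.0],[-0.0047,-0.028,0,0,0,0,0.0],[0,0,0,0,0,-0.044,0.0],[0,0,0.03,0,0,0,0.0],[0,0,0.03,0,0,0,0.0],[0,0,0,0,0,0,0.0],[0,0,0,0,0,0,0.0]]

```text
time_s: 59.4
tool_pos: [0.3476, -0.2475, 0.0542]
tool_rot: [-179.8, 0.1, 88.1]
force: [1.0, 0.4, -0.7]
grip_width: 0.0175
grasp_force: 60.0
```

```bash
sed -i 's/.4977,-.3855,.033,85.6/.348,-.2465,.0272,88.4/' st.py; python3 st.py
```

```text
[ 0.3487 -0.2475  0.0549] [1.7997e+02 3.0000e-02 8.8090e+01] [ 0.3 -0.3 -1.9] 0.0174 60.00050579775461
stick 0.86 [ 3.4633e+02 -2.6281e+02 -2.2400e+00  3.3000e-01] in tool -15.4 -1.9 dyaw -0.33
sled w 0.85 [621.   0. 640. 116.] [ 5.5391e+02 -2.0795e+02 -1.2300e+00  3.9000e-01]
pose [ 0.3498 -0.2472  0.0555] [ 1.7979e+02 -6.0000e-02  8.8130e+01] shift [ 0.0006 -0.0019  0.0283] turn z -0.0048
[-38.3  -3.4  70.2 126.    4.   55.2  27.7]
```

Call:
play_rows:
  steps:
    - [[0,-0.001,0.005,0,0,0,0.0],[0,0,0.005,0,0,0,0.0],[0,0,0,0,0,0,0.0]]

```text
time_s: 59.85
tool_pos: [0.3475, -0.2465, 0.044]
tool_rot: [180.0, -0.1, 88.1]
force: [-0.2, -0.3, -1.9]
grip_width: 0.0178
grasp_force: 60.0
```

```bash
python3 -c "
from h import *
delta(.348,-.2465,.0272,88.4);o=get_obs();print(o['qpos'].round(2),o['joint_velocities'].round(1))"
```

```text
pose [ 0.3475 -0.2465  0.044 ] [ 1.7996e+02 -7.0000e-02  8.8130e+01] shift [0.     0.0005 0.0168] turn z -0.0047
[-37.24  -0.74  70.21 126.64   0.77  53.61  30.64] [-0.2 -0.5  0.2 -0.5  1.5  0.5 -1.4]
```

Call:
play_rows:
  steps:
    - [[0,0,0.006,0,0,0,0.0],[0,0,0.006,0,0,0,0.0],[0,0,0.003,0,0,0,0.0],[0,0,0.0015,0,0,0,0.0],[0,0,0,0,0,0,0.0],[0,0,0,0,0,0,0.0]]

```text
time_s: 60.45
tool_pos: [0.3476, -0.2469, 0.0278]
tool_rot: [180.0, -0.0, 88.1]
force: [0.2, 0.1, -1.2]
grip_width: 0.0175
grasp_force: 60.0
```

Call:
play_rows:
  steps:
    - [[0,0,0.0008,0,0,0,0.0],[0,0,0,0,0,0,0.0],[0,0,0,0,0,0,0.0]]

```text
time_s: 60.75
tool_pos: [0.3475, -0.2468, 0.0268]
tool_rot: [180.0, -0.0, 88.1]
force: [-0.9, -0.8, -2.1]
grip_width: 0.0174
grasp_force: 60.0
```

Call:
play_rows:
  steps:
    - [[0,0,0.0006,0,0,0,0.0],[0,0,0,0,0,0,0.0],[0,0,0,0,0,0,0.0]]

```text
time_s: 61.05
tool_pos: [0.3475, -0.2468, 0.0266]
tool_rot: [-180.0, -0.0, 88.1]
force: [-1.7, 1.3, 6.0]
grip_width: 0.0173
grasp_force: 60.0
```

Call:
play_rows:
  steps:
    - [[0,0,0,0,0,0,0.03],[0,0,0,0,0,0,0.04],[0,0,0,0,0,0,0.04],[0,0,-0.01,0,0,0,0.05],[0,0,-0.02,0,0,0,0.05],[0,0,-0.03,0,0,0,0.05],[0,0,-0.03,0,0,0,0.05],[0,0,-0.03,0,0,0,0.05],[0,0,-0.03,0,0,0,0.05],[0,0,-0.03,0,0,0,0.05],[0,0,-0.03,0,0,0,0.05]]

```text
time_s: 62.15
tool_pos: [0.3473, -0.2468, 0.2374]
tool_rot: [180.0, -0.0, 88.1]
force: [0.3, 0.1, 1.4]
grip_width: 0.0499
grasp_force: 0.0
```

Run:
```python
from h import *
for cam in ("wrist","scene"):
    r=read_camera(cam)
    for d in silhouettes(cam,"stick")[:2]:
        if d["p"]>.3: print(cam,round(d["p"],2),np.round(d["extent"]),pr(fitany(r,d["pixels"],STICK,.003,[-3])[0]))
    for d in silhouettes(cam,"rest_mid")[:1]: print(cam,"rest",round(d["p"],2),np.round(d["extent"]),pr(fitany(r,d["pixels"],[box(-62.5,62.5,-97.5,97.5,0,3)],0,[-3])[0]))
o=get_obs();print(o["tool_pos"].round(3),o["qpos"].round(1))
```

```text
wrist rest 0.68 [258. 102. 390. 301.] [ 3.4804e+02 -2.4372e+02 -1.9900e+00  2.5000e-01]
scene 0.96 [338. 386. 378. 439.] [ 340.74 -470.71  -12.58    1.61]
scene 0.6 [254. 313. 311. 358.] [ 3.4735e+02 -2.6306e+02 -3.7900e+00  1.6000e-01]
scene rest 0.71 [244. 307. 337. 377.] [ 347.92 -242.65   -0.92    0.56]
[ 0.347 -0.247  0.235] [-18.7 -16.4  42.8 112.8  11.2  79.7  19. ]
```

Call:
play_rows:
  steps:
    - [[0.004,0.02,0,0,0,0,0.05],[0.004,0.02,-0.01,0,0,0,0.05],[0.004,0.02,-0.01,0,0,0,0.05],[0.004,0.02,-0.01,0,0,0,0.05],[0.004,0.02,-0.01,0,0,0,0.05],[-0.01,0.02,0,0,0,0,0.05],[-0.02,0.02,0,0,0,0,0.05],[-0.02,0.02,0,0,0,0,0.05],[-0.02,0.02,0,0,0,0,0.05],[-0.02,0.01,0,0,0,0,0.05],[0,0,0,0,0,0,0.05],[0,0,0,0,0,0,0.05]]

```text
time_s: 63.65
tool_pos: [0.5342, -0.3229, 0.2748]
tool_rot: [-179.8, -0.0, 88.1]
force: [-0.4, 0.3, -0.1]
grip_width: 0.0497
grasp_force: 0.0
```

Run:
```python
from h import *
o=get_obs();print(o["tool_pos"].round(3),o["qpos"].round(1))
r=read_camera("wrist")
for n,p in (("sled",[.55,-.11,.024]),("dial",[.668,-.202,.04]),("stick",[.347,-.263,.04])): print(n,proj(r,[p]).round(0))
blades(r,(120,0,520,260),z=.024,thr=185,amin=800,yaws=(-4,))
for d in silhouettes("wrist","blade1_mid"):
    if d["p"]>.3: print("net",round(d["p"],2),np.round(d["extent"]),pr(fitany(r,d["pixels"],BLADE,.024,[-4])[0]))
for d in silhouettes("wrist","stick")[:2]:
    if d["p"]>.3: print("stick",round(d["p"],2),np.round(d["extent"]),pr(fitany(r,d["pixels"],STICK,.003,[-3])[0]))
for d in silhouettes("wrist","sled")[:1]: print("sled",round(d["p"],2),np.round(d["extent"]),pr(fit(r,d["pixels"],SLED,[.55,-.11,-.08],.006)))
t=read_camera("top")
for d in silhouettes("top","sled")[:1]: print("sled top",round(d["p"],2),np.round(d["extent"]),pr(fit(t,d["pixels"],SLED,[.55,-.11,-.08],.006)))
```

```text
[ 0.534 -0.323  0.275] [-10.7  18.7  50.6  83.9 -14.3  84.3  37.9]
sled [[331. -23.]]
dial [[463.  75.]]
stick [[125. 155.]]
5998 461 75 [[665.49, -200.91, 1.9, 0.5]]
1788 399 50 [[687.61, -111.83, -17.75, 1.0]]
1298 364 19 [[606.2, -138.94, 1.64, 0.95]]
net 0.97 [290.   1. 389.  38.] [ 5.5598e+02 -1.4011e+02 -4.9200e+00  3.0000e-02]
net 0.49 [ 83.  57. 172. 215.] [ 346.15 -231.48   -3.49    0.85]
stick 0.69 [ 82.  52. 169. 213.] [ 3.4771e+02 -2.6239e+02 -1.3100e+00  1.2000e-01]
sled 0.91 [283.   0. 393.  61.] [556.98 -83.59  -4.16   1.21]
sled top 0.82 [309. 205. 376. 246.] [554.92 -82.72  -4.35   1.09]
```

Call:
play_rows:
  steps:
    - [[0.03,0,0,0,0,0,0.05],[0.03,0,0,0,0,0,0.05],[0.03,0,0,0,0,0,0.05],[0.03,0,0,0,0,0,0.05],[0.03,0.01,0,0,0,0,0.05],[0,0,0,0,0,0,0.05],[0,0,0,0,0,0,0.05],[0,0,0,0,0,0,0.05]]

```text
time_s: 64.75
tool_pos: [0.5494, -0.1747, 0.2764]
tool_rot: [180.0, 0.0, 88.0]
force: [0.2, -0.3, -0.8]
grip_width: 0.05
grasp_force: 0.0
```

```bash
cat > fin.py <<'E'
from h import *
o=get_obs();print(o["tool_pos"].round(3))
r=read_camera("wrist")
for n,p in (("sled",[.55,-.087,.024]),("dial",[.668,-.202,.04])): print(n,proj(r,[p]).round(0))
for d in silhouettes("wrist","blade1_mid"):
    if d["p"]>.3: print("net",round(d["p"],2),np.round(d["extent"]),pr(fitany(r,d["pixels"],BLADE,.024,[-4])[0]))
for d in silhouettes("wrist","sled")[:1]: print("sled",round(d["p"],2),np.round(d["extent"]))
blades(r,(230,20,420,262),z=.024,thr=150,amin=800,yaws=(-4,))
g=r["frame"].astype(int)
# pins: expected positions
S=np.array([.5527,-.0865,np.deg2rad(-4.7)])
for p in place(np.array([[-.027,-.056],[-.027,0],[-.027,.056]]),S): print("pin?",p.round(4),proj(r,[[*p,.034]]).round(1))
E
python3 fin.py
```

```text
[ 0.549 -0.175  0.276]
sled [[319. 117.]]
dial [[441. 232.]]
net 0.97 [283. 151. 376. 198.] [ 5.5601e+02 -1.4013e+02 -4.9300e+00  5.0000e-02]
net 0.41 [417. 208. 470. 259.] [ 653.53 -203.4   -10.26    0.94]
sled 0.55 [276.  10. 388. 208.]
2133 405 225 [[663.92, -215.82, -4.1, 0.97]]
3916 327 174 [[555.99, -140.62, -5.01, 0.11]]
3783 331 112 [[560.68, -84.22, -5.35, 0.03]]
4297 335 51 [[565.76, -28.62, -5.1, 0.1]]
4504 388 137 [[736.52, -192.87, 20.3, 1.0]]
pin? [ 0.5212 -0.1401] [[290.8 173.8]]
pin? [ 0.5258 -0.0843] [[292.8 114.2]]
pin? [ 0.5304 -0.0285] [[295.   51.7]]
```

```bash
python3 -c "
from cell import *
print(sign_off())"
```

```text
the job is handed in; nothing more can be done
None
```

The job is handed in: all three blades lie flat over their pins, edges towards the fence. The dial pointer stands at the rider to within about 1°. The sled, fed with the push stick, is home against the stop and flush to the fence, and the stick is back on its rest plate. My last pictures confirm this for the blades, sled and stick; the dial I last checked right after setting it, and sign-off gave no verdict.

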